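# Tip the red book out of a tight row and stand it between the pegs

## Task

Fetch the red book from the tightly packed row in the book rack: tip it out towards you by its top edge with its foot staying in the row, take it by its spine and draw it out, leaving the other books standing in the rack. Stand it upright and square between the two steel pegs of the wooden pegboard, wholly on the board, set down rather than dropped, and let go. Leave the lunch box, tumbler, plant pot and pen where they are.

Things in the scene. Friction and masses are not known exactly. Their poses are not given: they have to be found in the camera images.
- book_red: red hardback book, 120 mm deep (x), 36 mm thick (y), 180 mm tall (z), about 0.3 kg. Origin: centre of its underside; z up the book; flat spine at x = -60 mm (towards the robot at the start), pages open at +60 mm. It stands anywhere in a tight row of five equal books, spines flush: only spine and top can be got at.
- red_spine_top (a point): middle of the top edge of the red book's spine (book frame -60, 0, 180 mm). Spine and covers are 3 mm board and stand 4 mm above the pages: behind the spine's edge the top has a recess 30 mm wide and 4 mm deep, where a closed fingertip pressed in lightly catches. Pulling the top forward takes about 3 to 8 N.
- red_foot (a point): middle of the bottom edge of the red book's spine (book frame -60, 0, 0 mm). The book tips about this edge; the rack's lip, 5 mm high and 2 mm in front of it, keeps it from sliding out: lift the foot over it. Let go when tipped 20 to 30 degrees it stays leaning, held by its neighbours' squeeze; beyond its balance at 33 degrees it may fall.
- rack: light wooden book rack, fixed, 147 mm deep (x, away from the robot), 300 wide (y), 292 high (z). Origin: underside, 70 mm from its back. Smooth base 16 mm thick with a lip 5 mm high along the front, x = -77 to -67 mm; the books stand behind it, spines at x = -65 mm, from y = -134 mm on, every 36 mm. Cheeks 16 mm thick at y = +-142 mm: 140 mm high in front, full height behind x = -25 mm.
- shelf_edge (a point): middle of the lower front edge of the rack's top shelf (rack frame -25, 0, 276 mm). The shelf hangs 80 mm above the book tops and starts 40 mm behind the spines: an upright gripper cannot come down on the tops, one leaning back towards the robot by 30 to 40 degrees can. Clock and box on it up to z = 342 mm.
- bookend (a joint): steel plate bookend 150 mm high at the +y end of the row, sliding along the rack's y axis (m; 0 at the start, negative as it follows to -y). A spring presses it on the row with about 7 N and closes the row up when a book is taken out.
- book_blue: hardback book, the same size and build as book_red, with a blue cover. It stands in the row in the rack; must stay there, standing. Origin and axes as for book_red.
- book_green: hardback book, the same size and build as book_red, with a green cover. It stands in the row in the rack; must stay there, standing. Origin and axes as for book_red.
- book_grey: hardback book, the same size and build as book_red, with a grey cover. It stands in the row in the rack; must stay there, standing. Origin and axes as for book_red.
- book_ochre: hardback book, the same size and build as book_red, with a ochre yellow cover. It stands in the row in the rack; must stay there, standing. Origin and axes as for book_red.
- pegboard: wooden pegboard lying on the clear mat, fixed, 180 mm (x) by 140 mm (y), top face at z = 18 mm. Origin: centre of its underside. Two upright steel pegs, 10 mm thick, 80 mm tall above the board, at x = 0, y = -28 and +28 mm: 46 mm clear between them. The book goes between them, its depth along the board's x axis, either way round.
- lunch_box: yellow plastic lunch box with grey snap latches, 134 x 184 x 64 mm, origin centre of its underside. Leave alone.
- tumbler: glass tumbler, 74 mm across, 105 mm high, origin centre of its underside. Leave alone.
- plant_pot: green ceramic plant pot, 96 mm across, 85 mm high, with a succulent up to 120 mm; origin centre of its underside. Leave alone.
- pen: silver pen 140 mm long, 9 mm thick, lying along its x axis; origin under its middle. Leave alone.

How it is judged:
By the outcome, as a careful person would: the job done as asked, in the order asked, and still so for the second after the job is handed in, with the robot touching nothing.
It also fails if it takes over 62 s, if anything falls off the work surface, if the arm or the gripper's body presses on something with over 40 N, if the wrist force passes 120 N, or if a joint passes its speed limit or range.

## Robot

A 6-joint arm with a two-finger parallel gripper is mounted at the origin on the work surface. World frame = base frame: x ahead of the robot, y to its left, z up, the work surface at z = 0. Lengths are in m, angles in degrees, forces in N, time in s.
With the tool pointing down it reaches from about 0.3 to 0.75 m from the base axis. Payload 8.5 kg.
Tool frame: the origin (TCP) lies midway between the tips of the shut fingers; the grasp point (between the pads) lies 19 mm behind it; z points along the fingers, y is the line along which they close (so a half turn about z gives the same grasp; the last joint's range is limited). The gripper opens to 85 mm and grips with 20 to 120 N. Pads are 22 mm wide; open, the fingers measure 114 mm over their backs; the gripper's body (76 mm by 85 mm) begins 54 mm behind the grasp point. The pads swing forward as they close: fully open they stand 13 mm farther back than shut.
Start: joints at [51.606, 21.807, 74.336, -0, 83.858, -12.336], TCP at [0.242, 0.494, 0.197] pointing down, gripper open.
Joint ranges: [-178.18, 178.18], [-50.72, 133.34], [12.68, 142.11], [-81.47, 261.47], [9.98, 163.14], [-165.26, 165.26]. Speed limits (degrees/s): [136.94, 136.94, 180, 180, 180, 180].

## Interface

Orientations are given as a 3x3 rotation matrix whose columns are the frame's x, y, z axes.
In Python, from rig import monitor, optics, close_job, models gives the robot as it stands.
- The arm moves only by the tool step_arm, never from a script. Its arguments are lists of equal length, an entry for each row: "fingers": the closure, from -1 (fully open) to 1 (shut); "travel": the shift along the tool's x, y, z scaled (see below), a list of three; "twist": the turn about the tool's z scaled (see below). In form: {"fingers": [fingers, ...], "travel": [[tx, ty, tz], ...], "twist": [twist, ...]}. A call has 1 to 10 rows; each row shifts and turns the commanded pose from where the row before left it, along the tool's axes as they then stand; what a row does not reach is not made up. The controller multiplies each number of a shift by 100 mm and each number of a turn by pi rad. A row lasts 1/8 s, in which the tool goes at most 62.5 mm and 10.7 degrees, less where a joint would pass 70% of its speed; a pose out of reach is approached as far as the arm can. A call with a number of a shift or a turn outside -1 to 1 is refused whole. A call with a gripper value outside its range is refused whole. The fingers move at their own pace and stop on an object; "force" is the grip in N (left out, the last holds). Time passes only in rows, so rows that do not move let the fingers close. It gives the time, the measured TCP pose, the force, the opening and the grip force at its end, in the units of the state.
- monitor.observe(): the state, without advancing time (a new reading comes with each control period).
- optics.get_image(name): name is "side" or "top"; returns (picture, depth): 480x640x3 uint8, blue, green, red; 480x640 float32, m along the optical axis (not along the pixel's ray), 0 where there is no reading.
- optics.get_calibration(name): a dict with "vertical_fov" (degrees; the focal length in pixels is half the picture's height over the tangent of half this angle, whatever the lens; pixels are square), "cx", "cy" (the principal point, pixels), "distortion" ([k1, k2, p1, p2, k3] as OpenCV has them; the pictures are not rectified), "world_from_camera" (4x4, takes a point from camera to world coordinates). Camera axes: x right, y up, looking along -z (the intrinsics and any distortion apply to the point x, -y, -z); pixel columns grow to the right and rows downward; lengths in m; the calibration is good to about 2 mm. A picture is of the moment at which its call begins. get_calibration takes no time and is no camera call.
- close_job(): hands the job in; it is judged then, once.
Trained networks look in the newest picture that a camera, given by its name, has taken for a name from the list of things; names that differ only in an ending like _2 or _b are one class to them, and where a whole thing is asked for, a point or a joint stands for the part that bears it (a point fixed in the world has none). Each returns a list of dicts, best first, with "confidence" (0 to 1); they miss things now and then, are a little off and sometimes report something else, mostly with a low value. They report only what shows in the picture. A call takes as long as a camera call.
- models.trace(camera, query): "mask" (480x640 bool, what is visible of it) and "point" ([column, row] in pixels, amid what is visible of it).
- models.landmark_of(camera, query): "point" ([column, row] in pixels: a listed point, or the origin of a listed thing).
The state is a dict: "time_s": time; "q": joint angles; "qvel": joint speeds; "joint_efforts": joint torques, N m; "position": TCP position; "tool_rot": TCP orientation; "ft_force": force on the tool from outside, world axes, zero at the start; "wrist_torque": the same for the moment, N m; "grip_width": finger opening in m; "gripper_force": force on a finger pad.
Only numpy, scipy, OpenCV 4.12 (cv2) and the standard library are available. Lean on these libraries where they do the work, as an engineer would, in place of code of your own. Each camera call takes 0.05 s, during which the arm holds its last target. There are 200 camera calls.

## Working session

There is one attempt and no reset: what is moved stays moved. The work goes in short steps, Python scripts to look and compute and a tool call to move; the robot and the scene stay as the last step left them, time stands still between calls to the robot, and variables do not carry over. Pictures are saved under pics/ and viewed, at most 10 in all, crops included, and the job is handed in when it is done.

Besides the shell and the picture viewer there is one more tool, called after "Call:" by a JSON object that holds its "op" and its "data". step_arm: Moves the arm, as the interface text tells. Its arguments: {"type":"object","properties":{"fingers":{"type":"array","items":{"type":"number"}},"travel":{"type":"array","items":{"type":"array","items":{"type":"number"}}},"twist":{"type":"array","items":{"type":"number"}},"force":{"type":"number"}},"required":["fingers","travel","twist"]}

```bash
mkdir -p pics
cat > h.py <<'E'
import numpy as np, cv2
from rig import monitor, optics, close_job, models
def cal(n):
    c=optics.get_calibration(n); f=240/np.tan(np.radians(c['vertical_fov'])/2)
    return np.array([[f,0,c['cx']],[0,f,c['cy']],[0,0,1]]),np.array(c['distortion'],float),np.array(c['world_from_camera'])
def ray(n,p):
    K,D,T=cal(n); u=cv2.undistortPoints(np.array(p,float).reshape(-1,1,2),K,D).reshape(-1,2)
    d=np.c_[u[:,0],-u[:,1],-np.ones(len(u))]
    return T[:3,3],d@T[:3,:3].T
def world(n,p,depth):   # depth along optical axis
    o,d=ray(n,p); return o+d*np.array(depth).reshape(-1,1)
def cloud(n,depth,mask):
    r,c=np.nonzero(mask&(depth>0)); return world(n,np.c_[c,r],depth[r,c])
def tri(p1,p2):
    o1,d1=ray('side',[p1]);o2,d2=ray('top',[p2]);A=np.c_[d1[0],-d2[0]]
    s=np.linalg.lstsq(A,o2-o1,rcond=None)[0];a=o1+s[0]*d1[0];b=o2+s[1]*d2[0];return (a+b)/2,np.linalg.norm(a-b)
E
python3 - <<'E'
from h import *
np.set_printoptions(precision=3,suppress=True)
s=monitor.observe()
for k,v in s.items(): print(k,np.array(v).tolist())
for n in('side','top'):
    im,d=optics.get_image(n); cv2.imwrite(f'pics/{n}0.png',im); np.save(f'{n}0.npy',d); print(cal(n))
    for q in('red_spine_top','red_foot','shelf_edge','pegboard','rack','book_red','pen','lunch_box','tumbler','plant_pot'):
        r=models.landmark_of(n,q)
        print(n,q,[(np.round(x['point'],1).tolist(),round(x['confidence'],2)) for x in r[:2]])
E
```

```text
time_s 0.0
q [51.606116755946935, 21.840301438614688, 74.38531519461286, 0.0012113553079438604, 83.85832768580171, -12.334927830460177]
qvel [0.03651563559429874, 0.030614484213907875, -0.2219742915237059, 0.10052639605455593, -0.0185380586189181, -0.022364623664622923]
joint_efforts [0.002434648195048794, -44.84437108039856, -23.128851056098938, -6.745352010284478e-06, 0.004621585394488648, 3.2355616212953464e-05]
position [0.24138161633174232, 0.49381589591595043, 0.19651496829089496]
tool_rot [[-0.8983413466181108, 0.4392971280824064, -0.0009263988929565599], [0.4392979782824528, 0.8983406912300292, -0.0011352344703256401], [0.0003335165793391267, -0.0014267932235584838, -0.9999989265133181]]
ft_force [0.48411388565178504, 0.7584605397833666, 0.19228348989330557]
wrist_torque [0.020695518887274552, -0.004384214890131796, -0.05720110160033608]
gripper_force 0.0
grip_width 0.08515174137687442
(array([[481.457,   0.   , 320.848],
       [  0.   , 481.457, 240.739],
       [  0.   ,   0.   ,   1.   ]]), array([-0.132,  0.   ,  0.   ,  0.   ,  0.   ]), array([[ 0.65 , -0.717,  0.251,  
[... 623 characters left out ...]
     [  0.   ,   0.   ,   1.   ]]), array([-0.012,  0.   ,  0.   ,  0.   ,  0.   ]), array([[-0.015,  0.989, -0.144,  0.403],
       [-1.   , -0.011,  0.029,  0.013],
       [ 0.027,  0.145,  0.989,  1.215],
       [ 0.   ,  0.   ,  0.   ,  1.   ]]))
top red_spine_top [([268.1, 225.2], 0.98)]
top red_foot [([273.0, 240.5], 0.78), ([378.4, 187.6], 0.75)]
top shelf_edge [([244.1, 201.1], 0.56), ([265.5, 223.9], 0.43)]
top pegboard [([395.6, 257.1], 0.81), ([156.2, 294.0], 0.56)]
top rack [([222.6, 292.7], 0.36)]
top book_red [([274.9, 219.3], 0.8)]
top pen [([223.3, 294.9], 0.59)]
top lunch_box [([162.1, 293.8], 0.77)]
top tumbler [([474.9, 252.9], 0.65)]
top plant_pot [([376.9, 187.2], 0.74)]
```

View pics/side0.png

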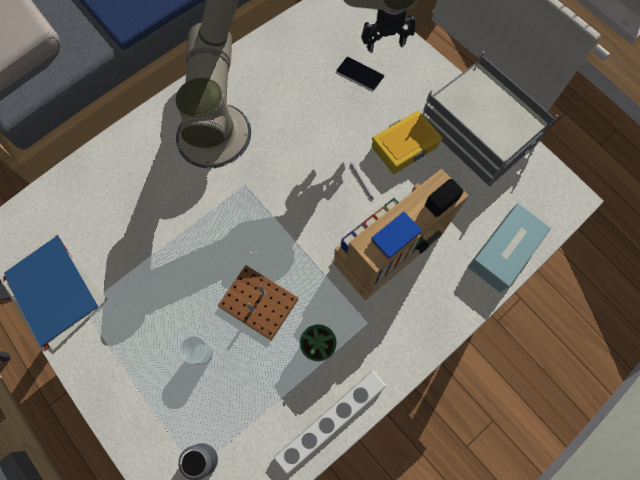

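View pics/top0.png

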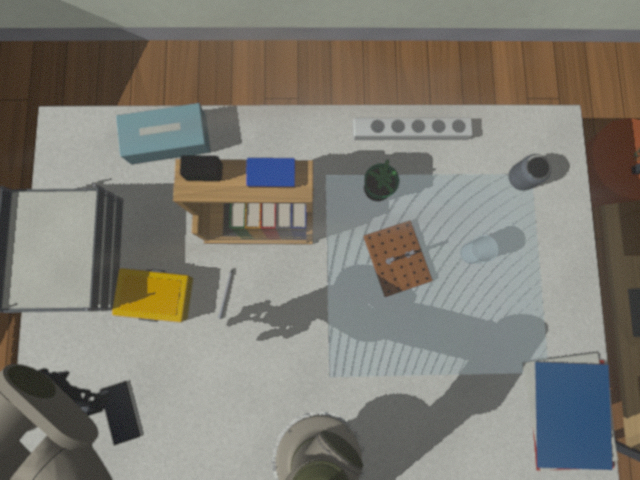

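Run:
```python
from h import *
np.set_printoptions(precision=4,suppress=True)
dt=np.load('top0.npy');ds=np.load('side0.npy')
# orthographic maps
for n,d in(('top',dt),('side',ds)):
    im=cv2.imread(f'pics/{n}0.png')
    P=cloud(n,d,np.ones(d.shape,bool)); r,c=np.nonzero(d>0)
    col=im[r,c].astype(int)
    def rep(name,m):
        Q=P[m]; 
        if len(Q)>5: print(n,name,len(Q),'lo',np.percentile(Q,2,0),'hi',np.percentile(Q,98,0),'med',np.median(Q,0))
    b,g,rr=col.T
    reg=(P[:,0]>.35)&(P[:,0]<.65)&(P[:,1]>0)&(P[:,1]<.35)
    rep('rackshelf',reg&(P[:,2]>.27)&(P[:,2]<.305))
    rep('booktops',reg&(P[:,2]>.175)&(P[:,2]<.21))
    rep('red tops',reg&(P[:,2]>.17)&(P[:,2]<.21)&(rr>1.8*g)&(rr>1.8*b)&(rr>60))
    m=(P[:,2]>.008)&(P[:,2]<.03)&(P[:,1]<-.04)&(P[:,1]>-.3)&(P[:,0]>.25)&(P[:,0]<.55)&(rr>b+30)
    rep('board',m)
    if m.sum()>50: print(cv2.minAreaRect((P[m][:,:2]*1000).astype(np.float32)),P[m][:,2].mean())
    m=reg&(P[:,2]>.27)&(P[:,2]<.305)
    if m.sum()>50: print(cv2.minAreaRect((P[m][:,:2]*1000).astype(np.float32)))
    m=(P[:,2]>.06)&(P[:,2]<.1)&(P[:,1]<-.04)&(P[:,1]>-.3)&(P[:,0]>.25)&(P[:,0]<.5)
    rep('pegs?',m)
    for q in('red_spine_top','pegboard','book_red','book_blue','book_green','book_grey','book_ochre'):
        for x in models.trace(n,q)[:1]:
            Q=cloud(n,d,x['mask']); print(n,q,round(x['confidence'],2),x['point'],np.percentile(Q,[5,50,95],0).tolist() if len(Q) else 0, cv2.minAreaRect((Q[:,:2]*1000).astype(np.float32)))
a=cv2.imread('pics/top0.png')[150:315,165:450]; cv2.imwrite('pics/c1.png',cv2.resize(a,None,fx=2.8,fy=2.8,interpolation=cv2.INTER_CUBIC))
```

```text
top rackshelf 1817 lo [0.6229 0.0136 0.2798] hi [0.6494 0.3021 0.2949] med [0.6354 0.1535 0.2913]
top booktops 2077 lo [0.5831 0.0262 0.178 ] hi [0.6435 0.2925 0.1986] med [0.6132 0.1163 0.1921]
top board 1608 lo [ 0.4488 -0.2965  0.0149] hi [ 0.5482 -0.157   0.0246] med [ 0.4989 -0.2316  0.0199]
((494.1142578125, -222.2628173828125), (111.48049926757812, 154.7803192138672), 0.05854090675711632) 0.019893822092613127
((635.8407592773438, 158.86141967773438), (299.529296875, 28.460208892822266), 89.94983673095703)
top red_spine_top 0.71 [266.9, 218.9] [[0.5833542471737471, 0.09899792863976214, 0.06594898617413025], [0.6030337948202823, 0.11549926264295281, 0.19126744085129221], [0.6399515428349213, 0.13123366635578945, 0.19687463161691093]] ((613.4638061523438, 114.64049530029297), (62.005828857421875, 36.15491485595703), 0.4909219741821289)
top pegboard 0.68 [398.6, 257.3] [[0.4466508024560332, -0.2940267993536637, 0.015057914938108508], [0.5256017612444661, -0.224459176534028, 0.01976842446160676], [0.6074458096641906, -0.1564645018067041, 0.024047142262769827]] ((528.8367309570312, 
[... 3947 characters left out ...]
40234, 192.2834014892578), 73.15650939941406)
side book_grey 0.48 [384.6, 264.5] [[0.5834821623284836, 0.053043736109719186, 0.0352909631030772], [0.6981905882554293, 0.07939930980462273, 0.19003488506663624], [0.7049762464668147, 0.09351170425108425, 0.21598114397599522]] ((654.6385498046875, 74.55897521972656), (65.59789276123047, 147.1539764404297), 73.8362045288086)
side book_ochre 0.71 [384.9, 215.2] [[0.5860778484091628, 0.13773982303476, 0.04188310681969996], [0.596727398565263, 0.15341308832687256, 0.19082035935913777], [0.7016632015535859, 0.16402146522383315, 0.19619241069564022]] ((643.8248291015625, 149.48907470703125), (31.313119888305664, 117.79298400878906), 88.81686401367188)
```

View pics/c1.png

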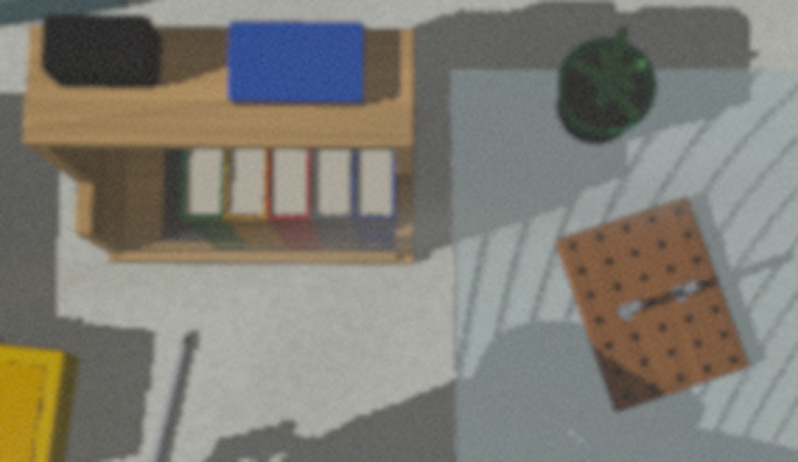

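The red book is the middle one of the five: its spine top is near (0.583, 0.115, 0.196), and the rack is turned about -0.9°. The board is near (0.528, -0.227) with a yaw of about 18°. In the crop its two pegs show at about (628,311) and (690,290). The tool can't be leaned, so I'll hook the spine's edge with one half-open finger and keep the body in front of the shelf.

```bash
cat >> h.py <<'E'
def plan(target,yaw,n):   # rows toward target; yaw of tool y in deg (None keeps)
    s=monitor.observe();R=np.array(s['tool_rot']);p=np.array(s['position'])
    y0=np.degrees(np.arctan2(R[1,1],R[0,1])); yaw=y0 if yaw is None else yaw
    dy=(yaw-y0+180)%360-180; d=(np.array(target)-p)/n; out=[]
    for i in range(n):
        a=np.radians(y0+dy*i/n); x=np.array([-np.sin(a),np.cos(a),0]);y=np.array([np.cos(a),np.sin(a),0])
        out.append([round(float(v)*10,3) for v in(d@x,d@y,-d[2])])
    print('pos',p.round(4),'yaw',round(y0,2),'travel',out,'twist',round(-dy/n/180,4),'f',np.round(s['ft_force'],2),'t',s['time_s'],'w',s['grip_width'])
E
python3 - <<'E'
from h import *
plan([.50,.113,.27],-0.9,10)
E
```

```text
pos [0.2416 0.4941 0.1971] yaw 63.95 travel [[-0.4, -0.229, -0.073], [-0.423, -0.182, -0.073], [-0.441, -0.133, -0.073], [-0.453, -0.083, -0.073], [-0.459, -0.031, -0.073], [-0.46, 0.021, -0.073], [-0.455, 0.073, -0.073], [-0.444, 0.124, -0.073], [-0.427, 0.173, -0.073], [-0.404, 0.22, -0.073]] twist 0.036 f [-0.34 -0.51 -0.07] t 1.8 w 0.08557561246398321
```

Call:
{"op": "step_arm", "data": {"fingers": [0,0,0,0,0,0,0,0,0,0], "travel": [[-0.4,-0.23,-0.07],[-0.42,-0.18,-0.07],[-0.44,-0.13,-0.07],[-0.45,-0.08,-0.07],[-0.46,-0.03,-0.07],[-0.46,0.02,-0.07],[-0.455,0.07,-0.07],[-0.445,0.125,-0.07],[-0.43,0.17,-0.07],[-0.4,0.22,-0.07]], "twist": [0.036,0.036,0.036,0.036,0.036,0.036,0.036,0.036,0.036,0.036], "force": 20}}

```text
time_s: 3.05
position: [0.5005, 0.1124, 0.2675]
tool_rot: [[0.019, 1.0, 0.0], [1.0, -0.019, 0.0], [0.0, 0.0, -1.0]]
ft_force: [-0.3, -0.1, -0.6]
grip_width: 0.0431
gripper_force: 0.0
```

Call:
{"op": "step_arm", "data": {"fingers": [0,0], "travel": [[0,0,0],[0,0,0]], "twist": [0,0]}}

```text
time_s: 3.3
position: [0.4995, 0.114, 0.2669]
tool_rot: [[0.014, 1.0, -0.001], [1.0, -0.014, 0.0], [0.0, -0.001, -1.0]]
ft_force: [0.9, 0.0, -1.0]
grip_width: 0.0422
gripper_force: 0.0
```

Run:
```python
from h import *
plan([.575,.1145,.25],-0.9,4)
for n in('side','top'):
    im,d=optics.get_image(n); np.save(f'{n}1.npy',d); cv2.imwrite(f'pics/{n}1.png',im)
    P=cloud(n,d,np.ones(d.shape,bool))
    m=(abs(P[:,0]-.5)<.08)&(abs(P[:,1]-.113)<.06)&(P[:,2]>.25)&(P[:,2]<.32)
    Q=P[m]
    for z in(.26,.27,.28,.29,.3,.31):
        s=Q[abs(Q[:,2]-z)<.005]
        if len(s): print(n,z,len(s),'x',np.sort(s[:,0])[::max(1,len(s)//12)].round(3),'y',np.percentile(s[:,1],[2,98]).round(3))
ims=[cv2.imread('pics/side1.png')[140:290,300:460],cv2.imread('pics/top1.png')[150:300,200:360]]
cv2.imwrite('pics/c2.png',np.hstack([cv2.resize(i,None,fx=2.5,fy=2.5,interpolation=cv2.INTER_CUBIC) for i in ims]))
```

```text
pos [0.4995 0.114  0.2669] yaw -0.82 travel [[0.004, 0.189, 0.042], [0.004, 0.189, 0.042], [0.004, 0.189, 0.042], [0.004, 0.189, 0.042]] twist 0.0001 f [ 0.86  0.04 -1.01] t 3.3 w 0.04217629200810764
side 0.3 4 x [0.475 0.476 0.476 0.525] y [0.106 0.121]
side 0.31 18 x [0.474 0.475 0.475 0.476 0.476 0.476 0.476 0.476 0.477 0.477 0.477 0.52
 0.52  0.523 0.525 0.525 0.526 0.526] y [0.1   0.117]
top 0.31 3 x [0.473 0.475 0.477] y [0.104 0.104]
```

View pics/c2.png

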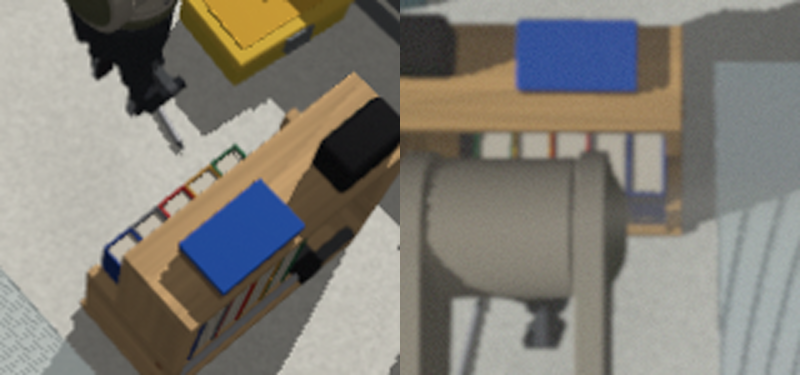

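Call:
{"op": "step_arm", "data": {"fingers": [0,0,0,0,0,0], "travel": [[0,0.2,0.1],[0,0.2,0.1],[0,0.2,0.15],[0,0.1,0.15],[0,0,0.05],[0,0,0]], "twist": [0,0,0,0,0,0]}}

```text
time_s: 4.15
position: [0.5692, 0.113, 0.2122]
tool_rot: [[0.014, 1.0, -0.0], [1.0, -0.014, 0.0], [0.0, -0.0, -1.0]]
ft_force: [-0.1, -0.1, 0.1]
grip_width: 0.0429
gripper_force: 0.0
```

Call:
{"op": "step_arm", "data": {"fingers": [0,0,0,0,0], "travel": [[0,0,0.05],[0,0,0.05],[0,0,0.03],[0,0,0.03],[0,0,0]], "twist": [0,0,0,0,0]}}

```text
time_s: 4.78
position: [0.5672, 0.1133, 0.1965]
tool_rot: [[0.014, 1.0, -0.004], [1.0, -0.014, 0.0], [0.0, -0.004, -1.0]]
ft_force: [-15.0, 0.9, 5.4]
grip_width: 0.0428
gripper_force: 0.0
```

The sideways force of -15 N suggests the knuckles met the shelf edge. I'll back off and hook with the gripper fully open, which puts the body farther forward.

Call:
{"op": "step_arm", "data": {"fingers": [0,0,-1,-1,-1,-1,-1], "travel": [[0,0,-0.15],[0,-0.1,-0.1],[0,-0.12,0],[0,0,0],[0,0,0],[0,0,0],[0,0,0]], "twist": [0,0,0,0,0,0,0]}}

```text
time_s: 5.65
position: [0.548, 0.113, 0.2209]
tool_rot: [[0.015, 1.0, -0.0], [1.0, -0.015, 0.0], [-0.0, -0.0, -1.0]]
ft_force: [0.4, 0.3, -0.1]
grip_width: 0.0856
gripper_force: 0.0
```

Run:
```python
from h import *
plan([.548,.1145,.195],-0.9,5)
im,d=optics.get_image('side')
P=cloud('side',d,np.ones(d.shape,bool)); c=np.nonzero((d>0).ravel())[0]; hsv=im.reshape(-1,3)[c].astype(int)
m=(abs(P[:,0]-.548)<.08)&(abs(P[:,1]-.114)<.05)&(P[:,2]>.2)&(P[:,2]<.3)&(hsv.max(1)<90)
Q=P[m]
for z in np.arange(.205,.3,.01):
    s=Q[abs(Q[:,2]-z)<.005]
    if len(s): print(round(z,3),len(s),np.sort(s[:,0])[::max(1,len(s)//10)].round(3))
cv2.imwrite('pics/c3.png',cv2.resize(im[110:260,310:470],None,fx=4,fy=4,interpolation=cv2.INTER_CUBIC))
```

```text
pos [0.548  0.113  0.2209] yaw -0.86 travel [[0.003, 0.0, 0.052], [0.003, 0.0, 0.052], [0.003, 0.0, 0.052], [0.003, 0.0, 0.052], [0.003, 0.0, 0.052]] twist 0.0 f [ 0.38  0.31 -0.09] t 5.65 w 0.08560904950844958
0.275 14 [0.501 0.502 0.502 0.503 0.503 0.503 0.503 0.504 0.505 0.592 0.595 0.596
 0.599 0.602]
0.285 19 [0.5   0.501 0.503 0.503 0.504 0.504 0.504 0.504 0.594 0.595 0.596 0.597
 0.598 0.601 0.602 0.602 0.602 0.602 0.626]
0.295 23 [0.5   0.503 0.503 0.504 0.594 0.595 0.6   0.602 0.625 0.627 0.627 0.628]
```

View pics/c3.png

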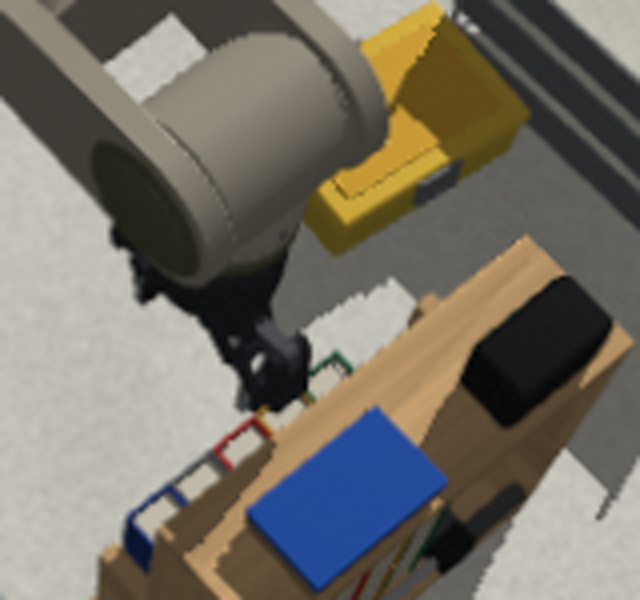

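Call:
{"op": "step_arm", "data": {"fingers": [-1,-1,-1,-1,-1], "travel": [[0.015,0,0.15],[0,0,0.1],[0,0,0.08],[0,0,0.03],[0,0,0]], "twist": [0,0,0,0,0]}}

```text
time_s: 6.32
position: [0.5479, 0.1145, 0.1852]
tool_rot: [[0.015, 1.0, 0.0], [1.0, -0.015, -0.0], [-0.0, 0.0, -1.0]]
ft_force: [0.5, 0.4, 0.3]
grip_width: 0.085
gripper_force: 0.0
```

Call:
{"op": "step_arm", "data": {"fingers": [-1,-1], "travel": [[0,0,0.03],[0,0,0]], "twist": [0,0]}}

```text
time_s: 6.58
position: [0.5478, 0.1145, 0.1821]
tool_rot: [[0.015, 1.0, -0.0], [1.0, -0.015, -0.0], [-0.0, -0.0, -1.0]]
ft_force: [-0.0, 0.2, -0.6]
grip_width: 0.0856
gripper_force: 0.0
```

Call:
{"op": "step_arm", "data": {"fingers": [-1,-1], "travel": [[0,0,0.03],[0,0,0]], "twist": [0,0]}}

```text
time_s: 6.82
position: [0.5477, 0.1145, 0.1789]
tool_rot: [[0.015, 1.0, -0.0], [1.0, -0.015, -0.0], [-0.0, -0.0, -1.0]]
ft_force: [-0.4, -0.4, 0.2]
grip_width: 0.0857
gripper_force: 0.0
```

Call:
{"op": "step_arm", "data": {"fingers": [-1,-1], "travel": [[0,0,0.015],[0,0,0]], "twist": [0,0]}}

```text
time_s: 7.08
position: [0.5478, 0.1145, 0.1775]
tool_rot: [[0.015, 1.0, -0.0], [1.0, -0.015, -0.0], [-0.0, -0.0, -1.0]]
ft_force: [-0.2, -0.7, 0.5]
grip_width: 0.0858
gripper_force: 0.0
```

Call:
{"op": "step_arm", "data": {"fingers": [-1,-1], "travel": [[0,0,0.015],[0,0,0]], "twist": [0,0]}}

```text
time_s: 7.32
position: [0.5478, 0.1145, 0.176]
tool_rot: [[0.015, 1.0, -0.0], [1.0, -0.015, -0.0], [-0.0, -0.0, -1.0]]
ft_force: [0.0, 0.5, -0.1]
grip_width: 0.0856
gripper_force: 0.0
```

Call:
{"op": "step_arm", "data": {"fingers": [-1,-1], "travel": [[0,0,0.015],[0,0,0]], "twist": [0,0]}}

```text
time_s: 7.58
position: [0.5478, 0.1145, 0.1745]
tool_rot: [[0.015, 1.0, -0.0], [1.0, -0.015, -0.0], [-0.0, -0.0, -1.0]]
ft_force: [-0.5, -0.6, 0.4]
grip_width: 0.0853
gripper_force: 0.0
```

Call:
{"op": "step_arm", "data": {"fingers": [-1,-1], "travel": [[0,0,0.015],[0,0,0]], "twist": [0,0]}}

```text
time_s: 7.82
position: [0.5478, 0.1145, 0.173]
tool_rot: [[0.015, 1.0, -0.0], [1.0, -0.015, -0.0], [-0.0, -0.0, -1.0]]
ft_force: [0.5, -0.1, -0.1]
grip_width: 0.0859
gripper_force: 0.0
```

Call:
{"op": "step_arm", "data": {"fingers": [-1,-1], "travel": [[0,0,0.015],[0,0,0]], "twist": [0,0]}}

```text
time_s: 8.07
position: [0.5478, 0.1145, 0.1715]
tool_rot: [[0.015, 1.0, -0.0], [1.0, -0.015, -0.0], [-0.0, -0.0, -1.0]]
ft_force: [-0.6, -0.4, 0.6]
grip_width: 0.0853
gripper_force: 0.0
```

Call:
{"op": "step_arm", "data": {"fingers": [-1,-1], "travel": [[0,0,0.01],[0,0,0]], "twist": [0,0]}}

```text
time_s: 8.32
position: [0.5478, 0.1145, 0.1705]
tool_rot: [[0.015, 1.0, -0.0], [1.0, -0.015, -0.0], [-0.0, -0.0, -1.0]]
ft_force: [-0.7, 0.5, 0.3]
grip_width: 0.0858
gripper_force: 0.0
```

Run:
```python
from h import *
im,d=optics.get_image('side')
cv2.imwrite('pics/c4.png',cv2.resize(im[175:255,330:420],None,fx=7,fy=7,interpolation=cv2.INTER_CUBIC))
P=world('side',[[c,r] for r in range(480) for c in range(640)],d.ravel()).reshape(480,640,3)
for r in range(200,232,3): print(r,[(c,P[r,c].round(3).tolist()) for c in range(364,388,4)])
```

```text
200 [(364, [0.57, 0.101, 0.301]), (368, [0.581, 0.102, 0.318]), (372, [0.586, 0.109, 0.318]), (376, [0.592, 0.117, 0.316]), (380, [0.518, 0.247, -0.0]), (384, [0.526, 0.257, -0.001])]
203 [(364, [0.575, 0.096, 0.301]), (368, [0.575, 0.112, 0.277]), (372, [0.583, 0.116, 0.285]), (376, [0.598, 0.111, 0.317]), (380, [0.605, 0.117, 0.321]), (384, [0.612, 0.122, 0.326])]
206 [(364, [0.578, 0.095, 0.288]), (368, [0.583, 0.104, 0.286]), (372, [0.588, 0.112, 0.281]), (376, [0.604, 0.105, 0.32]), (380, [0.611, 0.11, 0.325]), (384, [0.615, 0.121, 0.316])]
209 [(364, [0.507, 0.192, -0.005]), (368, [0.587, 0.1, 0.28]), (372, [0.524, 0.209, -0.001]), (376, [0.61, 0.1, 0.32]), (380, [0.614, 0.109, 0.316]), (384, [0.617, 0.121, 0.302])]
212 [(364, [0.516, 0.183, 0.003]), (368, [0.589, 0.101, 0.264]), (372, [0.597, 0.105, 0.272]), (376, [0.611, 0.101, 0.303]), (380, [0.616, 0.109, 0.3]), (384, [0.619, 0.122, 0.286])]
215 [(364, [0.524, 0.176, 0.003]), (368, [0.591, 0.101, 0.247]), (372, [0.601, 0.103, 0.263]), (376, [0.614, 0.1, 0.292]), (380, [0.616, 0.113, 0.277]), (384, [0.626, 0.115, 0.29])]
218
[... 213 characters left out ...]
(368, [0.589, 0.109, 0.192]), (372, [0.597, 0.116, 0.195]), (376, [0.625, 0.09, 0.293]), (380, [0.631, 0.096, 0.293]), (384, [0.638, 0.103, 0.294])]
224 [(364, [0.588, 0.097, 0.188]), (368, [0.596, 0.102, 0.196]), (372, [0.625, 0.077, 0.293]), (376, [0.631, 0.083, 0.296]), (380, [0.636, 0.092, 0.291]), (384, [0.642, 0.099, 0.291])]
227 [(364, [0.595, 0.091, 0.192]), (368, [0.624, 0.066, 0.292]), (372, [0.629, 0.073, 0.29]), (376, [0.636, 0.08, 0.292]), (380, [0.642, 0.087, 0.291]), (384, [0.653, 0.085, 0.316])]
230 [(364, [0.623, 0.053, 0.292]), (368, [0.63, 0.059, 0.295]), (372, [0.855, -0.272, 1.332]), (376, [0.642, 0.074, 0.294]), (380, [0.653, 0.073, 0.319]), (384, [0.658, 0.08, 0.318])]
```

View pics/c4.png

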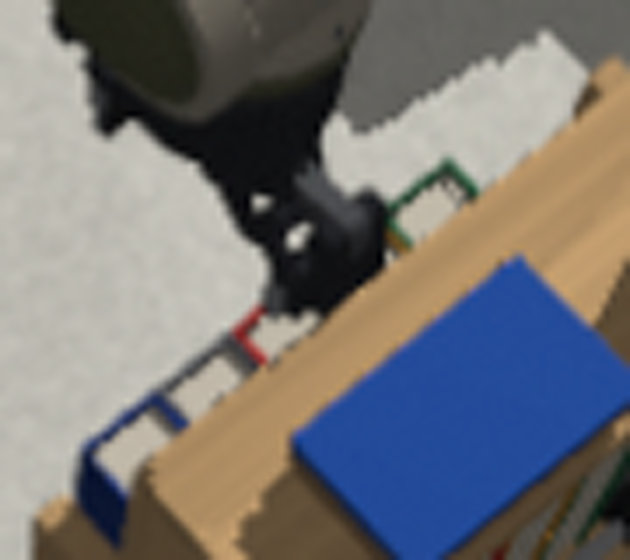

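Call:
{"op": "step_arm", "data": {"fingers": [-1,-1,-1], "travel": [[0,0,0.015],[0,0,0.015],[0,0,0]], "twist": [0,0,0]}}

```text
time_s: 8.75
position: [0.5478, 0.1145, 0.1675]
tool_rot: [[0.015, 1.0, -0.0], [1.0, -0.015, -0.0], [-0.0, -0.0, -1.0]]
ft_force: [-0.2, 0.1, 0.4]
grip_width: 0.0854
gripper_force: 0.0
```

Call:
{"op": "step_arm", "data": {"fingers": [-1,-1,-1], "travel": [[0,0,0.01],[0,0,0.01],[0,0,0]], "twist": [0,0,0]}}

```text
time_s: 9.12
position: [0.5478, 0.1146, 0.1655]
tool_rot: [[0.015, 1.0, -0.0], [1.0, -0.015, -0.0], [-0.0, -0.0, -1.0]]
ft_force: [0.0, 0.2, -0.6]
grip_width: 0.0852
gripper_force: 0.0
```

Call:
{"op": "step_arm", "data": {"fingers": [-1,-1,-1], "travel": [[0,0,0.01],[0,0,0.01],[0,0,0]], "twist": [0,0,0]}}

```text
time_s: 9.5
position: [0.5478, 0.1145, 0.1635]
tool_rot: [[0.015, 1.0, -0.0], [1.0, -0.015, -0.0], [-0.0, -0.0, -1.0]]
ft_force: [0.1, 0.7, 0.5]
grip_width: 0.0856
gripper_force: 0.0
```

Call:
{"op": "step_arm", "data": {"fingers": [-1,-1,-1], "travel": [[0,0,0.01],[0,0,0.01],[0,0,0]], "twist": [0,0,0]}}

```text
time_s: 9.88
position: [0.5478, 0.1145, 0.1615]
tool_rot: [[0.015, 1.0, -0.0], [1.0, -0.015, -0.0], [-0.0, -0.0, -1.0]]
ft_force: [-0.1, 0.7, 0.1]
grip_width: 0.0853
gripper_force: 0.0
```

Run:
```python
from h import *
im,d=optics.get_image('side')
P=world('side',[[c,r] for r in range(480) for c in range(640)],d.ravel()).reshape(480,640,3)
for c in range(366,380,2): print(c,[(r,P[r,c].round(3).tolist()[0:3],im[r,c].tolist()) for r in range(214,227,2)])
```

```text
366 [(214, [0.525, 0.183, 0.002], [185, 193, 196]), (216, [0.529, 0.179, 0.001], [184, 192, 195]), (218, [0.534, 0.176, -0.001], [148, 155, 182]), (220, [0.585, 0.106, 0.196], [50, 53, 130]), (222, [0.588, 0.103, 0.193], [135, 148, 155]), (224, [0.592, 0.1, 0.19], [104, 112, 154]), (226, [0.598, 0.094, 0.197], [34, 32, 59])]
368 [(214, [0.591, 0.1, 0.257], [90, 94, 94]), (216, [0.592, 0.1, 0.245], [67, 67, 68]), (218, [0.593, 0.101, 0.231], [59, 58, 57]), (220, [0.594, 0.101, 0.221], [68, 68, 67]), (222, [0.592, 0.106, 0.196], [154, 169, 176]), (224, [0.596, 0.103, 0.194], [168, 184, 193]), (226, [0.622, 0.067, 0.292], [102, 119, 137])]
370 [(214, [0.596, 0.102, 0.262], [26, 23, 23]), (216, [0.598, 0.1, 0.257], [20, 19, 17]), (218, [0.596, 0.106, 0.229], [37, 36, 36]), (220, [0.598, 0.104, 0.223], [32, 32, 30]), (222, [0.595, 0.111, 0.193], [153, 168, 174]), (224, [0.599, 0.107, 0.193], [142, 161, 172]), (226, [0.626, 0.07, 0.294], [104, 145, 178])]
372 [(214, [0.599, 0.105, 0.262], [34, 31, 30]), (216, [0.601, 0.104, 0.257], [23, 21, 20]), (218, [0.602, 0.105, 0.243], [17, 16, 16]),
[... 440 characters left out ...]
[98, 141, 173]), (226, [0.631, 0.078, 0.291], [97, 137, 170])]
376 [(214, [0.613, 0.1, 0.296], [18, 17, 15]), (216, [0.615, 0.099, 0.29], [18, 16, 14]), (218, [0.616, 0.1, 0.276], [17, 16, 15]), (220, [0.623, 0.091, 0.292], [79, 114, 142]), (222, [0.626, 0.089, 0.291], [99, 142, 175]), (224, [0.631, 0.084, 0.295], [96, 137, 170]), (226, [0.634, 0.081, 0.293], [99, 142, 176])]
378 [(214, [0.615, 0.105, 0.294], [17, 16, 15]), (216, [0.618, 0.103, 0.288], [17, 15, 15]), (218, [0.623, 0.097, 0.295], [45, 60, 73]), (220, [0.627, 0.094, 0.296], [100, 142, 176]), (222, [0.63, 0.091, 0.293], [96, 137, 170]), (224, [0.634, 0.087, 0.295], [98, 141, 175]), (226, [0.637, 0.085, 0.293], [102, 145, 179])]
```

Call:
{"op": "step_arm", "data": {"fingers": [-1,-1,-1], "travel": [[0,0,0.01],[0,0,0.01],[0,0,0]], "twist": [0,0,0]}}

```text
time_s: 10.3
position: [0.5478, 0.1145, 0.1595]
tool_rot: [[0.015, 1.0, -0.0], [1.0, -0.015, 0.0], [0.0, -0.0, -1.0]]
ft_force: [1.4, -0.8, -0.3]
grip_width: 0.0855
gripper_force: 0.0
```

Call:
{"op": "step_arm", "data": {"fingers": [-1,-1,-1,-1], "travel": [[0,0,0.01],[0,0,0.01],[0,0,0.01],[0,0,0]], "twist": [0,0,0,0]}}

```text
time_s: 10.8
position: [0.5478, 0.1145, 0.1565]
tool_rot: [[0.015, 1.0, -0.0], [1.0, -0.015, -0.0], [-0.0, -0.0, -1.0]]
ft_force: [-0.0, 0.5, 0.4]
grip_width: 0.0855
gripper_force: 0.0
```

Call:
{"op": "step_arm", "data": {"fingers": [-1,-1,-1,-1], "travel": [[0,0,0.01],[0,0,0.01],[0,0,0.01],[0,0,0]], "twist": [0,0,0,0]}}

```text
time_s: 11.3
position: [0.5478, 0.1145, 0.1535]
tool_rot: [[0.015, 1.0, -0.0], [1.0, -0.015, 0.0], [0.0, -0.0, -1.0]]
ft_force: [0.1, -1.2, 0.9]
grip_width: 0.0852
gripper_force: 0.0
```

Call:
{"op": "step_arm", "data": {"fingers": [-1,-1,-1,-1], "travel": [[0,0,0.01],[0,0,0.01],[0,0,0.01],[0,0,0]], "twist": [0,0,0,0]}}

```text
time_s: 11.8
position: [0.5478, 0.1145, 0.1505]
tool_rot: [[0.015, 1.0, -0.0], [1.0, -0.015, 0.0], [0.0, -0.0, -1.0]]
ft_force: [-0.2, -0.3, 0.2]
grip_width: 0.0853
gripper_force: 0.0
```

Run:
```python
from h import *
im,d=optics.get_image('side')
P=world('side',[[c,r] for r in range(480) for c in range(640)],d.ravel()).reshape(480,640,3)
for c in range(366,378,2): print(c,[(r,P[r,c].round(3).tolist(),int(im[r,c].mean())) for r in range(217,226)])
cv2.imwrite('pics/c5.png',cv2.resize(im[175:255,330:420],None,fx=7,fy=7,interpolation=cv2.INTER_CUBIC))
```

```text
366 [(217, [0.531, 0.178, -0.001], 190), (218, [0.534, 0.175, 0.001], 161), (219, [0.584, 0.107, 0.198], 107), (220, [0.585, 0.106, 0.195], 63), (221, [0.589, 0.101, 0.205], 61), (222, [0.589, 0.103, 0.194], 143), (223, [0.591, 0.1, 0.196], 163), (224, [0.592, 0.1, 0.19], 99), (225, [0.596, 0.096, 0.197], 40)]
368 [(217, [0.594, 0.099, 0.244], 42), (218, [0.593, 0.101, 0.233], 40), (219, [0.593, 0.102, 0.224], 54), (220, [0.595, 0.1, 0.224], 61), (221, [0.596, 0.1, 0.219], 60), (222, [0.594, 0.103, 0.204], 69), (223, [0.594, 0.105, 0.193], 76), (224, [0.596, 0.104, 0.192], 88), (225, [0.598, 0.101, 0.194], 85)]
370 [(217, [0.599, 0.1, 0.251], 20), (218, [0.599, 0.1, 0.245], 20), (219, [0.599, 0.101, 0.238], 27), (220, [0.597, 0.106, 0.219], 30), (221, [0.599, 0.104, 0.217], 24), (222, [0.6, 0.104, 0.213], 24), (223, [0.601, 0.104, 0.209], 68), (224, [0.599, 0.107, 0.194], 87), (225, [0.623, 0.072, 0.293], 126)]
372 [(217, [0.601, 0.105, 0.248], 23), (218, [0.602, 0.104, 0.245], 19), (219, [0.603, 0.104, 0.239], 17), (220, [0.603, 0.106, 0.229], 15), (221, [0.602, 0.108, 0.218], 18), (222, [0.602, 0.109, 0.21], 74), (223, [0.622, 0.08, 0.291], 132), (224, [0.624, 0.078, 0.29], 141), (225, [0.627, 0.075, 0.294], 139)]
374 [(217, [0.609, 0.101, 0.268], 17), (218, [0.611, 0.099, 0.27], 16), (219, [0.612, 0.099, 0.264], 16), (220, [0.613, 0.099, 0.259], 15), (221, [0.613, 0.1, 0.252], 61), (222, [0.623, 0.085, 0.291], 124), (223, [0.625, 0.083, 0.291], 140), (224, [0.627, 0.081, 0.291], 137), (225, [0.629, 0.08, 0.291], 135)]
376 [(217, [0.616, 0.1, 0.284], 16), (218, [0.616, 0.1, 0.278], 17), (219, [0.617, 0.1, 0.272], 19), (220, [0.624, 0.091, 0.294], 111), (221, [0.625, 0.09, 0.29], 137), (222, [0.626, 0.089, 0.291], 138), (223, [0.628, 0.087, 0.29], 135), (224, [0.631, 0.084, 0.294], 133), (225, [0.632, 0.083, 0.292], 136)]
```

View pics/c5.png

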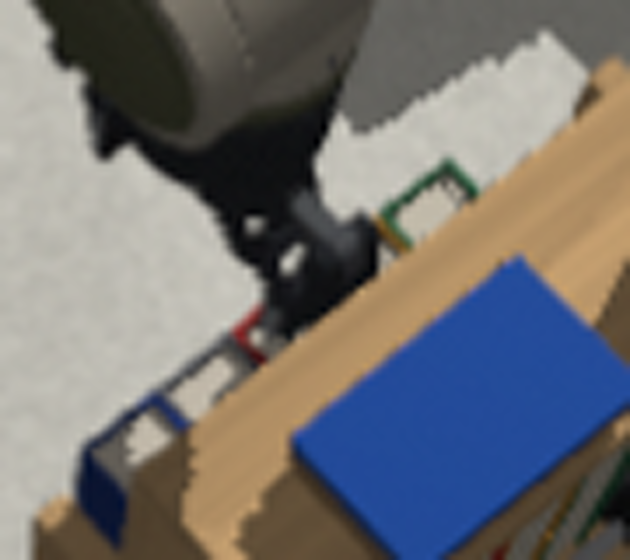

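Call:
{"op": "step_arm", "data": {"fingers": [-1,-1,-1,-1], "travel": [[0,0,0.015],[0,0,0.015],[0,0,0.01],[0,0,0]], "twist": [0,0,0,0]}}

```text
time_s: 12.35
position: [0.5478, 0.1145, 0.1465]
tool_rot: [[0.015, 1.0, -0.0], [1.0, -0.015, -0.0], [-0.0, -0.0, -1.0]]
ft_force: [0.3, 0.1, -0.5]
grip_width: 0.0858
gripper_force: 0.0
```

Call:
{"op": "step_arm", "data": {"fingers": [-1,-1,-1,-1], "travel": [[0,0,0.01],[0,0,0.01],[0,0,0.01],[0,0,0]], "twist": [0,0,0,0]}}

```text
time_s: 12.85
position: [0.548, 0.1145, 0.1446]
tool_rot: [[0.015, 1.0, 0.001], [1.0, -0.015, -0.0], [-0.0, 0.001, -1.0]]
ft_force: [-4.4, -0.9, 5.7]
grip_width: 0.0853
gripper_force: 3.3
```

Call:
{"op": "step_arm", "data": {"fingers": [-1,-1,-1], "travel": [[0,0,0.01],[0,0,0.01],[0,0,0]], "twist": [0,0,0]}}

```text
time_s: 13.22
position: [0.5483, 0.1145, 0.1443]
tool_rot: [[0.015, 1.0, 0.004], [1.0, -0.015, -0.0], [-0.0, 0.004, -1.0]]
ft_force: [-8.7, -1.7, 19.2]
grip_width: 0.0852
gripper_force: 9.2
```

Call:
{"op": "step_arm", "data": {"fingers": [-1,-1,-1,-1,-1], "travel": [[0,0,-0.01],[0,-0.04,0],[0,-0.04,0],[0,-0.04,0],[0,-0.04,0]], "twist": [0,0,0,0,0]}}

```text
time_s: 13.85
position: [0.5341, 0.1147, 0.1444]
tool_rot: [[0.015, 1.0, 0.007], [1.0, -0.015, 0.0], [0.0, 0.007, -1.0]]
ft_force: [4.4, -0.2, 7.6]
grip_width: 0.0853
gripper_force: 3.4
```

Call:
{"op": "step_arm", "data": {"fingers": [-1,-1,-1,-1], "travel": [[0,-0.04,0],[0,-0.04,0],[0,-0.04,0],[0,-0.04,0]], "twist": [0,0,0,0]}}

```text
time_s: 14.35
position: [0.5168, 0.115, 0.1433]
tool_rot: [[0.015, 1.0, 0.003], [1.0, -0.015, -0.0], [0.0, 0.003, -1.0]]
ft_force: [4.6, 0.3, 5.1]
grip_width: 0.0858
gripper_force: 3.2
```

```bash
cat >> h.py <<'E'
def redtip():
    im,d=optics.get_image('side')
    P=world('side',[[c,r] for r in range(480) for c in range(640)],d.ravel()).reshape(480,640,3)
    h=cv2.cvtColor(im,cv2.COLOR_BGR2HSV); m=((h[...,0]<8)|(h[...,0]>172))&(h[...,1]>120)&(h[...,2]>50)
    m&=(P[...,0]>.3)&(P[...,0]<.65)&(abs(P[...,1]-.11)<.04)&(P[...,2]>.03)
    Q=P[m]; print('red n',len(Q)); 
    if len(Q): print(np.percentile(Q,[0,3,50,97,100],0).round(3).tolist())
    return im
E
python3 - <<'E'
from h import *
redtip(); plan([.5,.1145,.15],None,1)
E
```

```text
red n 53
[[0.558, 0.08, 0.14], [0.562, 0.09, 0.151], [0.573, 0.096, 0.193], [0.598, 0.13, 0.202], [0.602, 0.13, 0.207]]
pos [0.5162 0.115  0.1433] yaw -0.86 travel [[-0.007, -0.162, -0.067]] twist -0.0 f [ 2.63 -0.8   5.53] t 14.4 w 0.08547572283364122
```

Call:
{"op": "step_arm", "data": {"fingers": [-1,-1,-1,-1,-1], "travel": [[0,-0.04,0],[0,-0.04,0.005],[0,-0.04,0.005],[0,-0.04,0.01],[0,-0.04,0.01]], "twist": [0,0,0,0,0]}}

```text
time_s: 15.02
position: [0.4957, 0.1153, 0.1399]
tool_rot: [[0.015, 1.0, 0.001], [1.0, -0.015, -0.0], [-0.0, 0.001, -1.0]]
ft_force: [3.2, -0.5, 7.3]
grip_width: 0.0856
gripper_force: 3.3
```

Call:
{"op": "step_arm", "data": {"fingers": [-1,-1,-1], "travel": [[0,-0.04,0.01],[0,-0.04,0.015],[0,-0.04,0.015]], "twist": [0,0,0]}}

```text
time_s: 15.4
position: [0.4839, 0.1155, 0.1364]
tool_rot: [[0.015, 1.0, 0.002], [1.0, -0.015, -0.0], [-0.0, 0.002, -1.0]]
ft_force: [0.9, -0.8, 11.7]
grip_width: 0.0853
gripper_force: 5.5
```

Run:
```python
from h import *
im=redtip(); plan([.5,.1145,.15],None,1)
```

```text
red n 174
[[0.524, 0.071, 0.111], [0.533, 0.094, 0.127], [0.561, 0.096, 0.184], [0.6, 0.13, 0.213], [0.621, 0.131, 0.291]]
pos [0.4834 0.1155 0.1363] yaw -0.85 travel [[-0.008, 0.166, -0.137]] twist -0.0 f [ 0.21 -0.96 10.77] t 15.45 w 0.08531353569352043
```

Call:
{"op": "step_arm", "data": {"fingers": [-1,-1,-1,-1], "travel": [[0,-0.04,0.015],[0,-0.04,0.015],[0,-0.04,0.015],[0,-0.04,0.015]], "twist": [0,0,0,0]}}

```text
time_s: 15.95
position: [0.4677, 0.1158, 0.1305]
tool_rot: [[0.015, 1.0, 0.001], [1.0, -0.015, -0.0], [-0.0, 0.001, -1.0]]
ft_force: [-0.5, -0.1, 11.8]
grip_width: 0.085
gripper_force: 5.4
```

Run:
```python
from h import *
im=redtip(); plan([.5,.1145,.15],None,1)
cv2.imwrite('pics/c6.png',cv2.resize(im[175:255,300:420],None,fx=6,fy=6,interpolation=cv2.INTER_CUBIC))
```

```text
red n 255
[[0.508, 0.072, 0.099], [0.518, 0.094, 0.116], [0.556, 0.096, 0.183], [0.601, 0.13, 0.223], [0.607, 0.131, 0.228]]
pos [0.4671 0.1158 0.1302] yaw -0.85 travel [[-0.008, 0.33, -0.198]] twist -0.0 f [-1.61 -0.5  12.18] t 16.0 w 0.08543241681483818
```

View pics/c6.png

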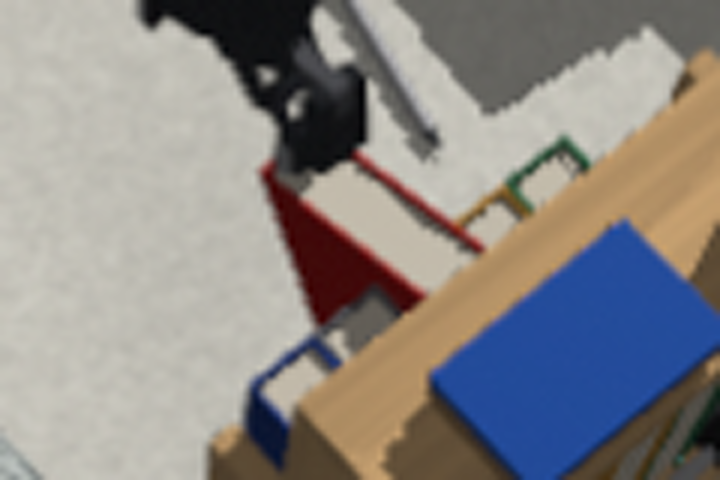

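The book leans about 24° with its foot still in the row. I'll release it, turn the tool a quarter turn and grip the spine end.

Call:
{"op": "step_arm", "data": {"fingers": [-1,-1,-1,-1], "travel": [[0,0,-0.1],[0,0,-0.3],[0,0,-0.35],[0,0,-0.3]], "twist": [0,0,0,0]}}

```text
time_s: 16.5
position: [0.4667, 0.1158, 0.2353]
tool_rot: [[0.015, 1.0, -0.003], [1.0, -0.015, 0.0], [-0.0, -0.003, -1.0]]
ft_force: [-0.1, 0.2, -0.2]
grip_width: 0.0854
gripper_force: 0.0
```

Run:
```python
from h import *
print(np.round(monitor.observe()['q'],1))
redtip(); plan([.54,.1155,.235],89.1,9)
```

```text
[-0.2 13.3 80.4  0.  86.4  0.6]
red n 272
[[0.507, 0.071, 0.097], [0.509, 0.094, 0.117], [0.555, 0.096, 0.182], [0.601, 0.13, 0.223], [0.608, 0.131, 0.228]]
pos [0.4681 0.1158 0.239 ] yaw -0.84 travel [[0.001, 0.08, 0.004], [-0.013, 0.079, 0.004], [-0.027, 0.075, 0.004], [-0.039, 0.07, 0.004], [-0.051, 0.062, 0.004], [-0.061, 0.052, 0.004], [-0.069, 0.041, 0.004], [-0.075, 0.028, 0.004], [-0.079, 0.015, 0.004]] twist -0.0555 f [ 0.3  -0.52  3.26] t 16.55 w 0.0851645882731015
```

Call:
{"op": "step_arm", "data": {"fingers": [-0.3,-0.3,-0.3,-0.3,-0.3,-0.3,-0.3,-0.3,-0.3,-0.3], "travel": [[0,0.08,0],[-0.015,0.08,0],[-0.03,0.075,0],[-0.04,0.07,0],[-0.05,0.06,0],[-0.06,0.05,0],[-0.07,0.04,0],[-0.075,0.025,0],[-0.08,0.01,0],[0,0,0]], "twist": [-0.0555,-0.0555,-0.0555,-0.0555,-0.0555,-0.0555,-0.0555,-0.0555,-0.0555,0]}}

```text
time_s: 17.8
position: [0.5391, 0.1136, 0.2337]
tool_rot: [[-1.0, 0.018, -0.003], [0.018, 1.0, 0.0], [0.003, -0.0, -1.0]]
ft_force: [-0.3, -0.0, -0.3]
grip_width: 0.0555
gripper_force: 0.0
```

Run:
```python
from h import *
print(np.round(monitor.observe()['q'],1))
im=redtip(); plan([.54,.1145,.2],89.1,3)
im,d=optics.get_image('side')
P=cloud('side',d,np.ones(d.shape,bool)); c=np.nonzero((d>0).ravel())[0]; v=im.reshape(-1,3)[c].astype(int)
m=(abs(P[:,0]-.54)<.03)&(abs(P[:,1]-.114)<.07)&(P[:,2]>.225)&(P[:,2]<.33)
Q=P[m]
for z in np.arange(.23,.33,.006):
    s=Q[abs(Q[:,2]-z)<.003]
    if len(s): print(round(z,3),len(s),'x',np.percentile(s[:,0],[0,50,100]).round(3),'y',np.sort(s[:,1])[::max(1,len(s)//8)].round(3))
```

```text
[ -0.4  20.7  70.    0.   89.5 -89.4]
red n 267
[[0.509, 0.072, 0.097], [0.517, 0.094, 0.115], [0.556, 0.096, 0.183], [0.602, 0.13, 0.225], [0.607, 0.131, 0.229]]
pos [0.539  0.1137 0.2339] yaw 88.85 travel [[-0.003, 0.003, 0.113], [-0.003, 0.003, 0.113], [-0.003, 0.003, 0.113]] twist -0.0005 f [-0.46 -0.35  0.48] t 17.85 w 0.05530587483064006
0.272 5 x [0.531 0.538 0.545] y [0.14  0.14  0.14  0.14  0.141]
0.278 9 x [0.534 0.546 0.548] y [0.073 0.077 0.079 0.082 0.139 0.14  0.14  0.14  0.147]
0.284 10 x [0.536 0.545 0.549] y [0.071 0.076 0.078 0.078 0.139 0.14  0.14  0.14  0.142 0.145]
0.29 10 x [0.54  0.545 0.549] y [0.072 0.075 0.077 0.077 0.078 0.08  0.138 0.14  0.14  0.14 ]
0.296 13 x [0.542 0.547 0.55 ] y [0.07  0.071 0.075 0.078 0.078 0.08  0.083 0.138 0.14  0.14  0.14  0.142
 0.143]
0.302 9 x [0.543 0.547 0.549] y [0.072 0.074 0.08  0.08  0.084 0.138 0.139 0.14  0.146]
0.308 9 x [0.543 0.548 0.55 ] y [0.071 0.071 0.076 0.083 0.138 0.141 0.141 0.142 0.145]
0.314 5 x [0.546 0.548 0.551] y [0.071 0.073 0.082 0.143 0.148]
0.32 18 x [0.529 0.545 0.553] y [0.054 0.07  0.072 0.072 0.075 0.079 0.08  0.082 0.16 ]
0.326 37 x [0.526 0.541 0.554] y [0.051 0.053 0.054 0.059 0.069 0.073 0.076 0.077 0.081 0.168]
```

Call:
{"op": "step_arm", "data": {"fingers": [-0.3,-0.3,-0.3,-0.3,-0.3,-0.3], "travel": [[0,0.005,0.2],[0,0,0.25],[0,0,0.2],[0,0,0.15],[0,0,0.12],[0,0,0]], "twist": [0,0,0,0,0,0]}}

```text
time_s: 18.65
position: [0.5392, 0.1141, 0.142]
tool_rot: [[-1.0, 0.018, -0.002], [0.018, 1.0, -0.0], [0.002, -0.0, -1.0]]
ft_force: [0.3, 0.3, 0.6]
grip_width: 0.0554
gripper_force: 0.0
```

Call:
{"op": "step_arm", "data": {"fingers": [-0.3,-0.3,-0.3], "travel": [[0,0,0.03],[0,0,0.03],[0,0,0]], "twist": [0,0,0]}}

```text
time_s: 19.02
position: [0.5397, 0.1141, 0.1366]
tool_rot: [[-1.0, 0.017, -0.0], [0.017, 1.0, -0.0], [0.0, -0.0, -1.0]]
ft_force: [0.1, -0.1, -0.4]
grip_width: 0.0557
gripper_force: 0.0
```

Closing gently first, then firming up the grip.

Call:
{"op": "step_arm", "data": {"fingers": [0.3,0.3,0.3,0.3], "travel": [[0,0,0],[0,0,0],[0,0,0],[0,0,0]], "twist": [0,0,0,0], "force": 30}}

```text
time_s: 19.52
position: [0.5397, 0.116, 0.1373]
tool_rot: [[-1.0, 0.016, 0.001], [0.016, 1.0, 0.003], [-0.001, 0.003, -1.0]]
ft_force: [-2.6, 9.9, 3.1]
grip_width: 0.0357
gripper_force: 31.8
```

Call:
{"op": "step_arm", "data": {"fingers": [1,1,1], "travel": [[0,0,0],[0,0,0],[0,0,0]], "twist": [0,0,0], "force": 80}}

```text
time_s: 19.9
position: [0.5397, 0.116, 0.1374]
tool_rot: [[-1.0, 0.016, 0.001], [0.016, 1.0, 0.003], [-0.001, 0.003, -1.0]]
ft_force: [-1.7, 8.7, 5.5]
grip_width: 0.0343
gripper_force: 79.7
```

Run:
```python
from h import *
im=redtip(); plan([.54,.1145,.2],89.1,3)
cv2.imwrite('pics/c7.png',cv2.resize(im[165:255,300:420],None,fx=6,fy=6,interpolation=cv2.INTER_CUBIC))
```

```text
red n 191
[[0.536, 0.072, 0.102], [0.54, 0.094, 0.115], [0.564, 0.096, 0.192], [0.603, 0.13, 0.224], [0.607, 0.131, 0.229]]
pos [0.5397 0.116  0.1374] yaw 89.06 travel [[-0.001, -0.005, -0.209], [-0.001, -0.005, -0.209], [-0.001, -0.005, -0.209]] twist -0.0001 f [-1.31  9.24  4.83] t 19.95 w 0.03436863186875379
```

View pics/c7.png

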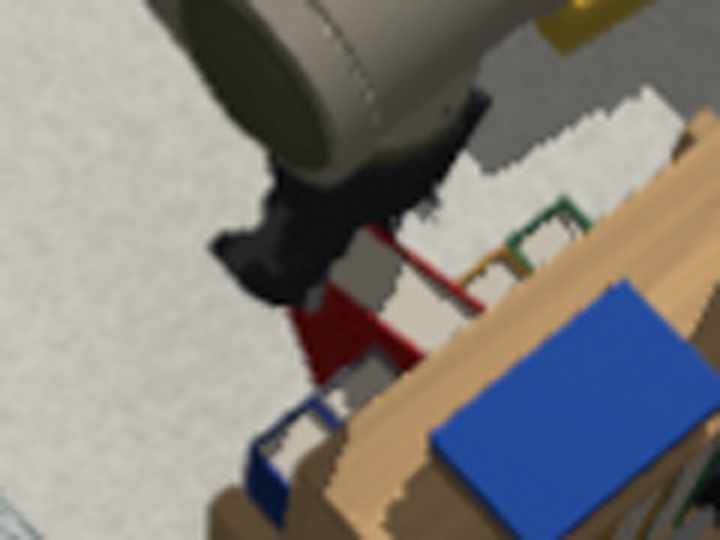

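Call:
{"op": "step_arm", "data": {"fingers": [1,1,1,1,1], "travel": [[0,0.015,-0.03],[0,0,-0.04],[0,0,-0.04],[0,0,-0.04],[0,0,0]], "twist": [0,0,0,0,0]}}

```text
time_s: 20.58
position: [0.5389, 0.116, 0.1512]
tool_rot: [[-1.0, 0.016, -0.002], [0.016, 1.0, 0.001], [0.002, 0.001, -1.0]]
ft_force: [-1.2, 4.4, -10.7]
grip_width: 0.0346
gripper_force: 81.2
```

```bash
cat >> h.py <<'E'
def pose(n='side',reg=None):   # red book: visible cover/spine points, tilt from PCA-free prints
    im,d=optics.get_image(n)
    P=world(n,[[c,r] for r in range(480) for c in range(640)],d.ravel()).reshape(480,640,3)
    h=cv2.cvtColor(im,cv2.COLOR_BGR2HSV); m=((h[...,0]<8)|(h[...,0]>172))&(h[...,1]>120)&(h[...,2]>40)
    if reg is None: reg=[.25,.72,-.4,.2,.02,.35]
    for k in range(3): m&=(P[...,k]>reg[2*k])&(P[...,k]<reg[2*k+1])
    return im,P,m
def spineang(n='side',reg=None):
    im,P,m=pose(n,reg);Q=P[m];print(n,'n',len(Q),np.percentile(Q,[1,50,99],0).round(3).tolist())
    return im,P,m,Q
E
python3 - <<'E'
from h import *
for n in('side','top'):
    im,P,m,Q=spineang(n,[.45,.72,.06,.16,.02,.3])
plan([.54,.1145,.2],None,3)
E
```

```text
side n 238 [[0.537, 0.087, 0.109], [0.565, 0.096, 0.198], [0.607, 0.131, 0.239]]Traceback (most recent call last):
  File "<stdin>", line 3, in <module>
  File "h.py", line 41, in spineang
    im,P,m=pose(n,reg);Q=P[m];print(n,'n',len(Q),np.percentile(Q,[1,50,99],0).round(3).tolist())
                                                 ~~~~~~~~~~~~~^^^^^^^^^^^^^^^
    return _quantile_unchecked(
        a, q, axis, out, overwrite_input, method, keepdims, weights)
    return _ureduce(a,
                    func=_quantile_ureduce_func,
    ...<5 lines>...
                    overwrite_input=overwrite_input,
                    method=method)
    r = func(a, **kwargs)
    result = _quantile(arr,
                       quantiles=q,
    ...<2 lines>...
                       out=out,
                       weights=wgt)
    slices_having_nans = np.isnan(arr[-1, ...])
                                  ~~~^^^^^^^^^
IndexError: index -1 is out of bounds for axis 0 with size 0
```

Call:
{"op": "step_arm", "data": {"fingers": [1,1,1,1,1], "travel": [[0.05,0,-0.02],[0.1,0,-0.02],[0.1,0,-0.02],[0.1,0,-0.02],[0.1,0,0]], "twist": [0,0,0,0,0]}}

```text
time_s: 21.3
position: [0.4995, 0.116, 0.1621]
tool_rot: [[-1.0, 0.016, 0.014], [0.016, 1.0, -0.001], [-0.014, -0.0, -1.0]]
ft_force: [14.0, 2.3, -7.0]
grip_width: 0.0345
gripper_force: 82.5
```

Call:
{"op": "step_arm", "data": {"fingers": [1,1,1,1,1,1,1,1,1], "travel": [[0.1,0,-0.02],[0.1,0,-0.02],[0.1,0,-0.02],[0.12,0,-0.04],[0.15,0,-0.05],[0.15,0,-0.1],[0.15,0,-0.1],[0.1,0,-0.1],[0,0,0]], "twist": [0,0,0,0,0,0,0,0,0]}}

```text
time_s: 22.42
position: [0.3976, 0.118, 0.2057]
tool_rot: [[-1.0, 0.016, 0.002], [0.016, 1.0, -0.0], [-0.002, -0.0, -1.0]]
ft_force: [0.1, 0.4, -5.0]
grip_width: 0.034
gripper_force: 82.9
```

Run:
```python
from h import *
im,P,m,Q=spineang('side',[.2,.62,.05,.17,.01,.35])
for z in np.arange(.03,.34,.02):
    s=Q[abs(Q[:,2]-z)<.008]
    if len(s)>2: print(round(z,2),len(s),'x',s[:,0].min().round(3),s[:,0].max().round(3),'y',s[:,1].min().round(3),s[:,1].max().round(3))
plan([.41,.1145,.2],None,3); cv2.imwrite('pics/s8.png',im)
h=cv2.cvtColor(im,cv2.COLOR_BGR2HSV)
# pegs: bright thin, search board in the first top picture
for n in('top','side'):
    c=optics.get_image(n)[0]; cv2.imwrite(f'pics/{n}8.png',c)
    for q in('pegboard',):
        for r in models.landmark_of(n,q)[:2]: 
            o,d=ray(n,[r['point']]); k=-o[2]/d[0,2]; print(n,q,r['confidence'],(o+k*d[0]).round(4))
        for r in models.trace(n,q)[:1]:
            mk=r['mask'].astype(np.uint8); cs=max(cv2.findContours(mk,0,2)[0],key=cv2.contourArea).reshape(-1,2)
            o,d=ray(n,cs); w=o+d*((.018-o[2])/d[:,2])[:,None]
            print(n,cv2.minAreaRect((w[:,:2]*1000).astype(np.float32)))
```

```text
side n 905 [[0.393, 0.095, 0.108], [0.463, 0.098, 0.203], [0.538, 0.132, 0.294]]
0.11 24 x 0.439 0.495 y 0.097 0.099
0.13 54 x 0.43 0.545 y 0.096 0.099
0.15 85 x 0.418 0.545 y 0.095 0.131
0.17 83 x 0.405 0.534 y 0.095 0.131
0.19 95 x 0.397 0.526 y 0.095 0.13
0.21 90 x 0.39 0.517 y 0.096 0.132
0.23 83 x 0.402 0.507 y 0.095 0.13
0.25 81 x 0.387 0.498 y 0.096 0.138
0.27 84 x 0.39 0.489 y 0.095 0.133
0.29 46 x 0.44 0.479 y 0.096 0.133
pos [0.3979 0.118  0.2051] yaw 89.06 travel [[-0.041, -0.011, 0.017], [-0.041, -0.011, 0.017], [-0.041, -0.011, 0.017]] twist -0.0 f [-0.54  0.79 -4.02] t 22.475 w 0.03436012601136928
top pegboard 0.92 [ 0.5318 -0.2343  0.    ]
top ((528.3604125976562, -224.25686645507812), (184.19174194335938, 147.00189208984375), 17.899538040161133)
side pegboard 0.87 [ 0.5223 -0.231   0.    ]
side ((528.2532958984375, -226.9669189453125), (185.1057891845703, 143.235595703125), 17.1567440032959)
```

```bash
cat > b.py <<'E'
from h import *
from scipy.optimize import minimize
def proj(n,X):
    K,D,T=cal(n); Y=(np.array(X,float)-T[:3,3])@T[:3,:3]; Y=Y*[1,-1,-1]
    return cv2.projectPoints(Y.reshape(-1,1,3),np.zeros(3),np.zeros(3),K,D)[0].reshape(-1,2)
dat={}
for n in('side','top'):
    im=cv2.imread(f'pics/{n}0.png'); h=cv2.cvtColor(im,cv2.COLOR_BGR2HSV)
    c=proj(n,[[.528,-.226,.018]])[0].astype(int); roi=np.zeros(im.shape[:2],np.uint8); cv2.circle(roi,tuple(int(v) for v in c),60,1,-1)
    br=((h[...,0]<18)&(h[...,1]>70)).astype(np.uint8)*roi
    br=cv2.morphologyEx(br,cv2.MORPH_CLOSE,np.ones((9,9)))
    dat[n]=(br,h[...,1].astype(np.float32))
def pts(p,L):
    a=np.radians(p[2]);R=np.array([[np.cos(a),-np.sin(a)],[np.sin(a),np.cos(a)]])
    L=np.array(L,float); return np.c_[L[:,:2]@R.T+p[:2],L[:,2]]
C=[[sx*.09,sy*.07,z] for sx in(-1,1) for sy in(-1,1) for z in(0,.018)]
peg=lambda s:[[0,s*.028,z] for z in np.linspace(.03,.095,14)]
def cost(v,parts=False,ns=('side','top')):
    p=[v[0]/1000,v[1]/1000,v[2]]; e=0;g=0
    for n in ns:
        br,S=dat[n]; hull=cv2.convexHull(proj(n,pts(p,C)).astype(np.float32))
        m=np.zeros((480,640),np.uint8); cv2.fillConvexPoly(m,np.round(hull*16).astype(np.int32),1,shift=4)
        e+=(m^br).sum()/br.sum()
        for s in(-1,1):
            q=proj(n,pts(p,peg(s))).astype(np.float32); g+=cv2.remap(S,q[:,:1],q[:,1:],1).mean()/255
    return (e,g) if parts else e+.5*g
if __name__=='__main__':
    for ns in(('side','top'),('side',),('top',)):
        best=min((minimize(lambda v:cost(v,ns=ns),[x,y,a],method='Nelder-Mead',options=dict(initial_simplex=[[x,y,a],[x+4,y,a],[x,y+4,a],[x,y,a+2]])) for x in(525,530) for y in(-230,-224) for a in(16,18)),key=lambda r:r.fun)
        print(ns,best.x.round(2),round(best.fun,3),cost(best.x,True,ns))
E
python3 b.py
```

```text
Traceback (most recent call last):
  File "b.py", line 29, in <module>
    best=min((minimize(lambda v:cost(v,ns=ns),[x,y,a],method='Nelder-Mead',options=dict(initial_simplex=[[x,y,a],[x+4,y,a],[x,y+4,a],[x,y,a+2]])) for x in(525,530) for y in(-230,-224) for a in(16,18)),key=lambda r:r.fun)
  File "b.py", line 29, in <genexpr>
    best=min((minimize(lambda v:cost(v,ns=ns),[x,y,a],method='Nelder-Mead',options=dict(initial_simplex=[[x,y,a],[x+4,y,a],[x,y+4,a],[x,y,a+2]])) for x in(525,530) for y in(-230,-224) for a in(16,18)),key=lambda r:r.fun)
              ~~~~~~~~^^^^^^^^^^^^^^^^^^^^^^^^^^^^^^^^^^^^^^^^^^^^^^^^^^^^^^^^^^^^^^^^^^^^^^^^^^^^^^^^^^^^^^^^^^^^^^^^^^^^^^^^^^^^^^^^^^^^^^^^^^^
  File "b.py", line 29, in <lambda>
    best=min((minimize(lambda v:cost(v,ns=ns),[x,y,a],method='Nelder-Mead',options=dict(initial_simplex=[[x,y,a],[x+4,y,a],[x,y+4,a],[x,y,a+2]])) for x in(525,530) for y in(-230,-224) for a in(16,18)),key=lambda r:r.fun)
                                ~~~~^^^^^^^^^
  File "b.py", line 25, in cost
    q=proj(n,pts(p,peg(s))).astype(np.float32); g+=cv2.remap(S,q[:,:1],q[:,1:],1).mean()/255
      ~~~~^^^^^^^^^^^^^^^^^
  File "b.py", line 4, in proj
    K,D,T=cal(n); Y=(np.array(X,float)-T[:3,3])@T[:3,:3]; Y=Y*[1,-1,-1]
          ~~~^^^
  File "h.py", line 4, in cal
    c=optics.get_calibration(n); f=240/np.tan(np.radians(c['vertical_fov'])/2)
ValueError: time passes only in moves, steps and waits
```

Cache the calibration: too many calls.

```bash
sed -i 's/^def cal(n):/import functools\n@functools.cache\ndef cal(n):/' h.py; python3 b.py; python3 -c "
from h import *
s=monitor.observe();print(s['time_s'],s['position'])"
```

```text
('side', 'top') [ 528.53 -226.61   16.9 ] 0.266 (np.float64(0.17634946361040366), np.float32(0.17839335))
('side',) [ 528.41 -227.75   17.73] 0.091 (np.float64(0.05904761904761905), np.float32(0.06302548))
('top',) [ 526.85 -224.71   17.83] 0.144 (np.float64(0.10826580226904375), np.float32(0.07099363))
22.775 [0.39789859 0.11796187 0.2042712 ]
```

Run:
```python
from h import *
plan([.4292,-.2542,.275],107.6,10)
```

```text
pos [0.3979 0.118  0.2043] yaw 89.05 travel [[-0.037, -0.372, -0.071], [-0.025, -0.373, -0.071], [-0.013, -0.373, -0.071], [-0.001, -0.373, -0.071], [0.011, -0.373, -0.071], [0.023, -0.373, -0.071], [0.035, -0.372, -0.071], [0.047, -0.371, -0.071], [0.059, -0.369, -0.071], [0.071, -0.367, -0.071]] twist -0.0103 f [-0.01 -0.22 -3.24] t 22.775 w 0.034674650962996406
```

Call:
{"op": "step_arm", "data": {"fingers": [1,1,1,1,1,1,1,1,1,1], "travel": [[0,-0.15,-0.2],[0,-0.3,-0.2],[0,-0.37,-0.15],[0,-0.4,-0.1],[0,-0.45,-0.05],[0.0,-0.45,0],[0.01,-0.45,0],[0.03,-0.45,0],[0.05,-0.4,0],[0.07,-0.25,0]], "twist": [-0.01,-0.01,-0.01,-0.01,-0.01,-0.01,-0.01,-0.01,-0.01,-0.01]}}

```text
time_s: 24.02
position: [0.4312, -0.2504, 0.2739]
tool_rot: [[-0.956, -0.293, -0.001], [-0.293, 0.956, 0.0], [0.001, 0.001, -1.0]]
ft_force: [0.9, 0.8, -4.3]
grip_width: 0.0347
gripper_force: 82.8
```

Call:
{"op": "step_arm", "data": {"fingers": [1,1], "travel": [[0,0,0],[0,0,0]], "twist": [0,0]}}

```text
time_s: 24.28
position: [0.4311, -0.2479, 0.2744]
tool_rot: [[-0.956, -0.293, -0.0], [-0.293, 0.956, 0.0], [0.0, 0.001, -1.0]]
ft_force: [0.9, 0.1, -4.0]
grip_width: 0.0344
gripper_force: 82.8
```

```bash
cat > m.py <<'E'
from b import *
B=[.5277,-.2265,17.6]
def book(n,B=B):
    im,P,m=pose(n,[.3,.7,-.36,-.1,.03,.4]); Q=P[m]
    a=np.radians(B[2]); R=np.array([[np.cos(a),-np.sin(a)],[np.sin(a),np.cos(a)]])
    L=np.c_[(Q[:,:2]-B[:2])@R,Q[:,2]]*1000   # board frame, mm
    print(n,len(L),np.percentile(L,[1,50,99],0).round(0).tolist())
    for z in range(30,380,25):
        s=L[abs(L[:,2]-z)<8]
        if len(s)>5: print(' z',z,len(s),'x',np.percentile(s[:,0],[3,97]).round(1),'y',np.percentile(s[:,1],[3,50,97]).round(1))
    return im,L
E
python3 - <<'E'
from m import *
plan([.4292,-.2542,.275],107.6,1)
for n in('side','top'): im,L=book(n); cv2.imwrite(f'pics/{n}9.png',im)
E
```

```text
pos [ 0.4311 -0.2479  0.2744] yaw 107.04 travel [[0.037, -0.054, -0.006]] twist -0.0031 f [ 0.91  0.15 -3.96] t 24.275 w 0.034447732805672815
side 594 [[-100.0, -11.0, 172.0], [-30.0, -11.0, 279.0], [47.0, 24.0, 365.0]]
 z 180 13 x [-55.7  -3.7] y [-10.9 -10.5 -10. ]
 z 205 42 x [-70.1  49.8] y [-10.9 -10.6  23. ]
 z 230 50 x [-78.2  41.6] y [-11.  -10.4  23.5]
 z 255 52 x [-89.5  30. ] y [-11.1 -10.7  23.6]
 z 280 53 x [-93.   19.4] y [-11.1 -10.7  23.8]
 z 305 47 x [-88.3   8.2] y [-11.1 -10.7  22.6]
 z 330 59 x [-104.   -4.] y [-11.1 -10.6  24.2]
 z 355 61 x [-64.  -16.9] y [-11.   -9.1  24.2]
top 991 [[-83.0, 24.0, 167.0], [-32.0, 26.0, 263.0], [41.0, 27.0, 361.0]]
 z 180 42 x [-65.3   8.1] y [25.9 26.6 27.3]
 z 205 92 x [-75.3  45.4] y [25.7 26.5 27.2]
 z 230 99 x [-82.7  38. ] y [25.8 26.5 27.2]
 z 255 95 x [-83.9  28.8] y [25.5 26.4 27.5]
 z 280 93 x [-79.1  15.8] y [25.4 26.5 27.1]
 z 305 85 x [-75.2   5.8] y [25.3 26.4 27. ]
 z 330 74 x [-72.   -5.5] y [25.6 26.5 27.2]
 z 355 58 x [-60.4 -16.7] y [23.6 26.1 26.9]
```

Call:
{"op": "step_arm", "data": {"fingers": [1,1,1,1,1], "travel": [[0.04,-0.04,0.1],[0.03,-0.035,0.2],[0,0,0.15],[0,0,0.1],[0,0,0]], "twist": [-0.003,0,0,0,0]}}

```text
time_s: 25.0
position: [0.4264, -0.2573, 0.219]
tool_rot: [[-0.953, -0.303, -0.001], [-0.303, 0.953, 0.001], [0.001, 0.001, -1.0]]
ft_force: [0.0, -0.9, -3.0]
grip_width: 0.0345
gripper_force: 82.8
```

Run:
```python
from m import *
plan([.4292,-.2542,.275],107.6,1)
for n in('side','top'):
    im,L=book(n); cv2.imwrite(f'pics/{n}10.png',im)
    yc=np.median(L[:,1]); s=L[abs(L[:,1]-yc)<3]; print('yaw vs board',np.degrees(np.polyfit(s[:,0],s[:,1],1)[0]).round(2))
s,t=[cv2.imread(f'pics/{n}10.png') for n in('side','top')]
cv2.imwrite('pics/c11.png',np.hstack([cv2.resize(s[240:350,200:320],(480,440),interpolation=2),cv2.resize(t[200:310,330:410],(320,440),interpolation=2)]))
```

```text
pos [ 0.4264 -0.2573  0.219 ] yaw 107.61 travel [[-0.036, 0.021, -0.56]] twist 0.0001 f [ 0.   -0.89 -3.04] t 25.0 w 0.03454350791631179
side 523 [[-104.0, -19.0, 117.0], [-36.0, -17.0, 226.0], [40.0, 18.0, 310.0]]
 z 130 19 x [-61.    4.7] y [-17.9 -17.3 -16.9]
 z 155 35 x [-70.2  42.7] y [-18.  -17.1  17.6]
 z 180 49 x [-87.5  34.2] y [-18.3 -17.4  17.6]
 z 205 46 x [-99.5  21.3] y [-18.4 -17.5  16.7]
 z 230 45 x [-96.6  10.7] y [-18.4 -17.6  17.4]
 z 255 39 x [-93.4  -2.4] y [-18.6 -17.6  17.4]
 z 280 56 x [-107.2  -14. ] y [-18.5 -17.3  17.1]
 z 305 40 x [-61.3 -27.4] y [-18.1 -15.3  17.2]
yaw vs board 0.75
top 872 [[-91.0, 17.0, 112.0], [-39.0, 19.0, 208.0], [34.0, 20.0, 305.0]]
 z 105 11 x [-66.1 -40.1] y [18.3 18.8 19.9]
 z 130 44 x [-72.4   6.7] y [18.2 19.1 19.8]
 z 155 81 x [-79.6  40.1] y [18.3 19.2 20.1]
 z 180 89 x [-90.7  29.2] y [17.9 19.  19.8]
 z 205 87 x [-91.8  19.1] y [18.  19.1 20.1]
 z 230 71 x [-85.8   4.6] y [18.2 19.  19.8]
 z 255 66 x [-82.4  -5.7] y [18.2 18.9 19.8]
 z 280 63 x [-78.4 -15.3] y [17.8 18.8 19.6]
 z 305 36 x [-62.4 -27.7] y [16.6 18.5 19.3]
yaw vs board 0.39
```

Call:
{"op": "step_arm", "data": {"fingers": [1,1,1,1,1,1,1], "travel": [[0,-0.005,0.1],[0,0,0.15],[0,0,0.15],[0,0,0.15],[0,0,0.1],[0,0,0.05],[0,0,0]], "twist": [0.002,0,0,0,0,0,0]}}

```text
time_s: 25.98
position: [0.4269, -0.2581, 0.1496]
tool_rot: [[-0.955, -0.296, -0.0], [-0.296, 0.955, -0.0], [0.0, -0.0, -1.0]]
ft_force: [-0.3, 0.5, -4.4]
grip_width: 0.0346
gripper_force: 82.8
```

Call:
{"op": "step_arm", "data": {"fingers": [1,1,1,1], "travel": [[0,0,0.03],[0,0,0.03],[0,0,0.03],[0,0,0]], "twist": [0,0,0,0]}}

```text
time_s: 26.48
position: [0.4269, -0.2583, 0.1417]
tool_rot: [[-0.955, -0.296, 0.001], [-0.296, 0.955, -0.001], [-0.0, -0.001, -1.0]]
ft_force: [-3.9, 1.7, 6.9]
grip_width: 0.0347
gripper_force: 84.2
```

Call:
{"op": "step_arm", "data": {"fingers": [1,1,1,1], "travel": [[0,0,0.02],[0,0,0.02],[0,0,0.02],[0,0,0]], "twist": [0,0,0,0]}}

```text
time_s: 26.98
position: [0.427, -0.2592, 0.141]
tool_rot: [[-0.955, -0.297, 0.004], [-0.297, 0.955, -0.006], [-0.002, -0.007, -1.0]]
ft_force: [-17.3, 5.7, 53.5]
grip_width: 0.0346
gripper_force: 90.5
```

Call:
{"op": "step_arm", "data": {"fingers": [1,1], "travel": [[0,0,-0.05],[0,0,0]], "twist": [0,0]}}

```text
time_s: 27.22
position: [0.4271, -0.2586, 0.1414]
tool_rot: [[-0.955, -0.296, 0.002], [-0.296, 0.955, -0.003], [-0.001, -0.003, -1.0]]
ft_force: [-5.7, 1.8, 17.6]
grip_width: 0.0343
gripper_force: 85.6
```

Call:
{"op": "step_arm", "data": {"fingers": [1,1], "travel": [[0,0,0],[0,0,0]], "twist": [0,0], "force": 25}}

```text
time_s: 27.48
position: [0.4271, -0.2587, 0.1414]
tool_rot: [[-0.955, -0.296, 0.002], [-0.296, 0.955, -0.002], [-0.001, -0.003, -1.0]]
ft_force: [-6.1, 2.0, 16.9]
grip_width: 0.0343
gripper_force: 85.6
```

Call:
{"op": "step_arm", "data": {"fingers": [1,1,1,1,1,1], "travel": [[-0.05,0,-0.01],[-0.05,0,-0.01],[-0.05,0,-0.01],[-0.05,0,-0.008],[-0.05,0,-0.006],[-0.05,0,-0.005]], "twist": [0,0,0,0,0,0]}}

```text
time_s: 28.22
position: [0.4553, -0.2499, 0.1458]
tool_rot: [[-0.955, -0.296, -0.0], [-0.296, 0.955, -0.003], [0.001, -0.002, -1.0]]
ft_force: [-6.5, -1.2, 12.5]
grip_width: 0.0346
gripper_force: 86.0
```

Run:
```python
from m import *
plan([.4292,-.2542,.275],107.6,1)
for n in('side','top'): im,L=book(n)
```

```text
pos [ 0.4553 -0.2499  0.1458] yaw 107.24 travel [[0.262, 0.037, -1.292]] twist -0.002 f [-6.46 -1.18 12.55] t 28.225 w 0.03462683461524241
side 406 [[-78.0, -20.0, 37.0], [-16.0, -20.0, 145.0], [48.0, 16.0, 225.0]]
 z 55 23 x [-55.   51.8] y [-20.2 -19.6  -7.7]
 z 80 28 x [-65.8  47.4] y [-20.1 -19.7  13.9]
 z 105 36 x [-77.5  38.2] y [-20.2 -19.8  15.5]
 z 130 31 x [-81.4  31.3] y [-20.1 -19.8  13.6]
 z 155 28 x [-75.2  25.1] y [-20.4 -19.7  14.8]
 z 180 28 x [-64.6  17.5] y [-20.1 -19.8  14.3]
 z 205 48 x [-70.3   9.8] y [-20.2 -18.7  15.3]
 z 230 19 x [-15.7   3.4] y [-20.1  13.3  15.7]
top 596 [[-63.0, -16.0, 35.0], [-14.0, 17.0, 126.0], [44.0, 19.0, 223.0]]
 z 30 12 x [-56.6 -17.7] y [16.7 17.5 18.4]
 z 55 46 x [-63.   44.5] y [16.7 17.6 18.5]
 z 80 58 x [-61.   44.4] y [16.4 17.4 18. ]
 z 105 57 x [-56.3  37. ] y [16.5 17.2 18. ]
 z 130 57 x [-54.   30.9] y [16.  17.1 18.1]
 z 155 50 x [-49.2  25.3] y [16.2 17.2 18. ]
 z 180 50 x [-45.5  18.2] y [-16.8  17.1  17.7]
 z 205 41 x [-41.3   8.5] y [16.  17.1 17.7]
 z 230 10 x [-6.8  5.2] y [14.8 16.5 17.7]
```

Call:
{"op": "step_arm", "data": {"fingers": [1,1,1,1,1,1], "travel": [[-0.05,0,-0.006],[-0.05,0,-0.004],[-0.05,0,-0.002],[-0.05,0,0],[-0.05,0,0],[-0.05,0,0.002]], "twist": [0,0,0,0,0,0]}}

```text
time_s: 29.08
position: [0.4842, -0.2407, 0.1457]
tool_rot: [[-0.955, -0.296, -0.0], [-0.296, 0.955, -0.001], [0.001, -0.001, -1.0]]
ft_force: [-2.9, -2.8, 4.2]
grip_width: 0.0344
gripper_force: 85.3
```

Run:
```python
from m import *
plan([.4292,-.2542,.275],107.6,1)
for n in('side','top'): im,L=book(n)
```

```text
pos [ 0.4842 -0.2407  0.1457] yaw 107.23 travel [[0.565, 0.033, -1.293]] twist -0.002 f [-2.91 -2.79  4.15] t 29.075 w 0.03435839372249624
side 377 [[-63.0, -21.0, 35.0], [4.0, -20.0, 140.0], [54.0, 16.0, 214.0]]
 z 30 10 x [-55.4  51.2] y [-20.2 -19.8 -16.9]
 z 55 31 x [-62.6  55. ] y [-20.2 -19.7  12.9]
 z 80 30 x [-63.4  52.4] y [-20.3 -19.8  13.2]
 z 105 30 x [-59.3  48.5] y [-20.2 -19.7  13.6]
 z 130 28 x [-47.9  46.7] y [-20.2 -19.7  15.1]
 z 155 25 x [-37.3  42.7] y [-20.4 -19.8  13. ]
 z 180 24 x [-34.2  40.3] y [-21.8 -19.9  14.3]
 z 205 84 x [-36.6  35.9] y [-20.1 -17.3  15.9]
top 447 [[-27.0, -16.0, 34.0], [15.0, 17.0, 124.0], [53.0, 18.0, 211.0]]
 z 30 13 x [-23.8  50.4] y [16.6 17.6 18.4]
 z 55 41 x [-25.4  54.4] y [-15.4  17.4  18.5]
 z 80 37 x [-25.2  50.3] y [-15.   17.4  18.1]
 z 105 42 x [-21.4  48.7] y [16.5 17.5 18.3]
 z 130 46 x [-17.3  44.3] y [16.3 17.3 18.2]
 z 155 36 x [-13.5  42.7] y [15.9 17.3 18. ]
 z 180 37 x [-10.3  38.9] y [16.3 17.1 18.2]
 z 205 46 x [-7.9 36.1] y [14.8 16.9 17.9]
```

Call:
{"op": "step_arm", "data": {"fingers": [1,1,1,1,1], "travel": [[-0.045,0,0.004],[-0.045,0,0.004],[-0.045,0,0.005],[-0.045,0,0.006],[-0.03,0,0.006]], "twist": [0,0,0,0,0]}}

```text
time_s: 29.8
position: [0.5043, -0.234, 0.1428]
tool_rot: [[-0.955, -0.296, -0.001], [-0.296, 0.955, 0.0], [0.001, 0.0, -1.0]]
ft_force: [-4.0, -0.9, 3.4]
grip_width: 0.0346
gripper_force: 85.1
```

Run:
```python
from m import *
plan([.4292,-.2542,.275],107.6,1)
for n in('side','top'): im,L=book(n)
```

```text
pos [ 0.5043 -0.234   0.1428] yaw 107.24 travel [[0.777, 0.03, -1.322]] twist -0.002 f [-3.96 -0.88  3.37] t 29.8 w 0.03462943692635163
side 327 [[-52.0, -20.0, 32.0], [16.0, -19.0, 137.0], [57.0, 16.0, 204.0]]
 z 30 13 x [-54.4  55.6] y [-20.1 -19.7   1.6]
 z 55 26 x [-45.5  57.9] y [-20.1 -19.6  13.1]
 z 80 25 x [-42.8  57.1] y [-20.2 -19.5  13.5]
 z 105 26 x [-37.5  54.3] y [-20.  -19.5 -11. ]
 z 130 23 x [-25.2  54.9] y [-20.  -19.5  -8.1]
 z 155 24 x [-18.3  56.6] y [-19.9 -19.6  -9.3]
 z 180 23 x [-11.2  56.4] y [-19.9 -19.4  13.9]
 z 205 73 x [-15.6  52.9] y [-19.8  13.5  16.1]
top 319 [[4.0, 16.0, 33.0], [33.0, 17.0, 125.0], [58.0, 18.0, 202.0]]
 z 30 15 x [15.4 56.2] y [16.5 17.6 18.5]
 z 55 28 x [ 7.4 55.8] y [16.7 17.5 18.2]
 z 80 27 x [ 5.8 56.5] y [16.6 17.4 18.2]
 z 105 29 x [ 7.8 55. ] y [16.7 17.6 18.3]
 z 130 29 x [ 7.4 55.2] y [16.8 17.4 18.3]
 z 155 33 x [10.7 55.6] y [16.9 17.4 18.1]
 z 180 30 x [14.1 56.6] y [16.5 17.6 18.2]
 z 205 26 x [-60.7  54.7] y [-13.9  17.   18.3]
```

Call:
{"op": "step_arm", "data": {"fingers": [1,1,1], "travel": [[-0.03,0,0.006],[-0.01,0,0.005],[0,0,0]], "twist": [0,0,0]}}

```text
time_s: 30.28
position: [0.5066, -0.2334, 0.1432]
tool_rot: [[-0.955, -0.296, -0.002], [-0.296, 0.955, -0.001], [0.003, -0.001, -1.0]]
ft_force: [-12.3, -1.7, 14.9]
grip_width: 0.0346
gripper_force: 86.7
```

Run:
```python
from m import *
plan([.4292,-.2542,.275],107.6,1)
for n in('side','top'): im,L=book(n)
im=cv2.imread('pics/side10.png')
```

```text
pos [ 0.5066 -0.2334  0.1432] yaw 107.22 travel [[0.801, 0.03, -1.318]] twist -0.0021 f [-12.34  -1.71  14.85] t 30.275 w 0.03463463466566743
side 321 [[-50.0, -20.0, 33.0], [18.0, -19.0, 136.0], [58.0, 16.0, 204.0]]
 z 30 11 x [-54.9  52.1] y [-19.9 -19.6 -19.3]
 z 55 23 x [-47.8  58. ] y [-20.1 -19.6  13.2]
 z 80 26 x [-42.4  57.1] y [-20.  -19.6 -10.9]
 z 105 26 x [-34.1  57.9] y [-20.1 -19.6 -10.9]
 z 130 23 x [-22.7  57.6] y [-20.  -19.5  -7.9]
 z 155 25 x [-15.   57.9] y [-19.9 -19.6  13.3]
 z 180 24 x [-10.1  57.9] y [-20.  -19.6  12.8]
 z 205 68 x [-11.9  57.3] y [-19.6  13.5  16.1]
top 311 [[6.0, 15.0, 32.0], [34.0, 17.0, 124.0], [59.0, 18.0, 202.0]]
 z 30 10 x [18.4 55.7] y [16.5 17.5 18.1]
 z 55 25 x [ 7.3 56.1] y [16.5 17.4 18. ]
 z 80 29 x [ 6.2 56.7] y [16.4 17.5 18.4]
 z 105 26 x [ 9.8 54.9] y [16.6 17.2 17.9]
 z 130 29 x [ 9.7 57.5] y [16.3 17.4 17.9]
 z 155 28 x [14.7 57.6] y [16.6 17.1 18.2]
 z 180 28 x [18.3 56.8] y [16.1 17.2 17.8]
 z 205 19 x [-58.7  54.8] y [-14.1  16.6  17.9]
```

Call:
{"op": "step_arm", "data": {"fingers": [1,1,0,-0.3,-0.3,-0.3], "travel": [[0.015,0,-0.012],[0,0,0],[0,0,0],[0,0,0],[0,0,0],[0,0,0]], "twist": [0,0,0,0,0,0]}}

```text
time_s: 31.12
position: [0.5067, -0.2333, 0.1431]
tool_rot: [[-0.955, -0.296, 0.0], [-0.296, 0.955, -0.0], [-0.0, -0.0, -1.0]]
ft_force: [-0.3, 0.3, 0.7]
grip_width: 0.0556
gripper_force: 0.0
```

Call:
{"op": "step_arm", "data": {"fingers": [-0.3,-0.3,-0.3,-0.3,-0.3,-0.3], "travel": [[0,0,-0.1],[0,0,-0.3],[0,0,-0.5],[0.3,0,-0.3],[0.5,0,0],[0.5,0,0]], "twist": [0,0,0,0,0,0]}}

```text
time_s: 31.88
position: [0.3812, -0.272, 0.2641]
tool_rot: [[-0.955, -0.297, 0.001], [-0.297, 0.955, -0.001], [-0.001, -0.002, -1.0]]
ft_force: [0.8, -0.7, 0.0]
grip_width: 0.0554
gripper_force: 0.0
```

Run:
```python
from m import *
plan([.4292,-.2542,.275],107.6,1)
for n in('side','top'):
    im,L=book(n); cv2.imwrite(f'pics/{n}12.png',im)
    yc=np.percentile(L[:,1],20 if n=='side' else 70); s=L[abs(L[:,1]-yc)<2.5]; print('yaw',np.degrees(np.polyfit(s[:,0],s[:,1],1)[0]).round(2),len(s))
    for q in('book_blue','book_green','book_grey','book_ochre'):
        for r in models.trace(n,q)[:1]:
            d=0; print(n,q,round(r['confidence'],2),r['point'])
s,t=[cv2.imread(f'pics/{n}12.png') for n in('side','top')]
cv2.imwrite('pics/c12.png',np.hstack([cv2.resize(s[150:360,200:480],(480,360),interpolation=2),cv2.resize(t[140:320,180:440],(320,360),interpolation=2)]))
```

```text
pos [ 0.3812 -0.272   0.2641] yaw 107.28 travel [[-0.511, 0.028, -0.109]] twist -0.0018 f [ 0.82 -0.66  0.02] t 31.875 w 0.05536961777751387
side 444 [[-58.0, -20.0, 33.0], [4.0, -19.0, 156.0], [61.0, 16.0, 205.0]]
 z 30 13 x [-50.   49.9] y [-19.9 -19.6 -19. ]
 z 55 27 x [-51.7  60.6] y [-19.8 -19.4 -11.9]
 z 80 25 x [-48.9  58.6] y [-20.  -19.5 -19. ]
 z 105 25 x [-48.2  59.7] y [-19.7 -19.4  -9.4]
 z 130 27 x [-51.   59.8] y [-19.8 -19.3 -11.5]
 z 155 32 x [-53.6  59.1] y [-19.7 -19.3 -16.4]
 z 180 34 x [-50.4  60.2] y [-19.9 -19.3  13.2]
 z 205 128 x [-58.4  57.6] y [-19.4   3.1  16.4]
yaw -0.24 346
side book_blue 0.58 [346.4, 240.6]
side book_green 0.56 [403.1, 248.2]
side book_grey 0.6 [362.4, 228.6]
side book_ochre 0.68 [372.2, 223.1]
top 736 [[-57.0, 15.0, 34.0], [0.0, 18.0, 132.0], [60.0, 19.0, 201.0]]
 z 30 20 x [-55.9  58.4] y [16.9 17.3 18.4]
 z 55 53 x [-54.2  59.1] y [16.5 17.6 18.2]
 z 80 58 x [-52.8  54.6] y [16.8 17.5 18.6]
 z 105 66 x [-51.3  58.5] y [16.8 17.8 18.5]
 z 130 65 x [-50.5  57.3] y [16.7 17.5 18.4]
 z 155 79 x [-54.6  56.7] y [16.8 17.6 18.7]
 z 180 77 x [-53.7  55.3] y [16.6 17.5 18.6]
 z 205 54 x [-57.6  52.5] y [ 0.2 16.6 18.2]
yaw -0.36 729
top book_blue 0.9 [300.5, 220.9]
top book_green 0.85 [254.2, 216.6]
top book_grey 0.77 [281.3, 220.1]
```

View pics/c12.png

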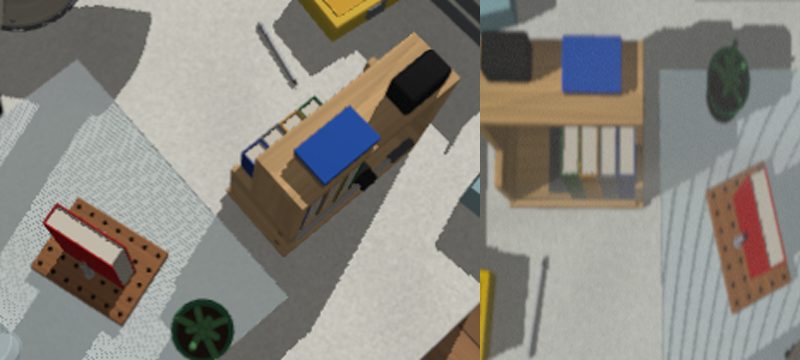

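The red book stands upright and square on the board, with a peg showing on each side of it. The four other books stand closed up in the rack, and the gripper is clear of everything.

```bash
python3 -c "
from rig import close_job
print(close_job())"
```

```text
the job is handed in; nothing more can be done
None
```

The red book is standing upright and square between the pegs, released and wholly on the board. The four other books are still standing in the rack, and the job was handed in at about 32 s. While I was setting the book down, the wrist force briefly reached about 54 N (limit 120 N), and an early try at hooking the book read about 16 N at the wrist, probably the gripper touching the shelf edge (limit 40 N).

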